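Fit and tension a saw blade in a saw bow

TASK

Lift the saw blade off its wooden rest and lay it flat over both upright pins of the saw bow, teeth facing away from the bow's back beam. Then wind the hand wheel clockwise by its handle until the blade is firmly tensioned, so that it takes a push of about 12 N at the handle to keep it turning, stop there without overtightening, and let go. Leave the other things on the trolley where they are.

Things in the scene. Friction and masses are not known exactly. Their poses are not given: they have to be found in the camera images.
- blade: Loose flat steel saw blade, 262 long (y axis) x 30 wide (x) x 4 mm thick (z up), about 0.25 kg. Origin at the centre of its underside. Teeth along the -x edge, within the 30 mm. Near each end, centred at y = +/-104 mm, a through slot 30 mm long (y) x 13 mm wide (x).
- blade_mid (a point): Middle of the blade, half way through its thickness: the place to grasp it, across its width. At the start the blade lies on two wooden bars of a fixed rest, 160 mm apart, its underside 30 mm above the trolley, with 22 mm free height below its middle for fingertips.
- teeth (a point): Point at mid-length on the toothed edge of the blade (blade x = -15 mm), half way through the thickness.
- bow: Grey saw bow lying on its side, fixed. Origin on the trolley under the middle of the blade's place; y along that place, x towards the back beam (from x = 84 to 112 mm, 48 mm high). Two steel blocks at x = 0, tops 50 mm above the trolley, seat the blade; each has an upright pin 9 mm in diameter, domed tip at 66.5 mm. Between them (|y| < 75 mm) it is open down to the trolley.
- seat (a point): Middle of the blade's place at seat height, 50 mm above the trolley, over the bow's origin. A blade laid here with its origin at this point and its axes along the bow's drops over both pins, with 2 mm play sideways and at least 4 mm lengthwise either way.
- anchor_mean (a point): Average place of the anchor pin, at seat height (bow x = 0, y = +104 mm). The pin itself stands up to 6 mm from here along the bow's y, either way, different each time and not measured. It sits on a stiff spring (11 N/mm) and gives towards -y under load.
- tension_pin: Steel block with the pin at the wheel's end; origin on the trolley surface under the pin's axis, axes as the bow's. The wheel draws it along the bow's -y, 6 mm per radian; it stands at y = -103 mm in the bow at wheel angle 0.
- wheel (a joint): Angle of the hand wheel, rad, growing as it is wound clockwise seen from above (tightening). Starts between -0.7 and 0.7. The slack is taken up somewhere between 2.6 and 4.7 rad and the firm feel comes 0.5 to 0.9 rad later; hard stop at 6.5. Friction keeps the wheel where it is left.
- wheel_axis (a point): Point on the upright axis of the hand wheel, 95 mm above the trolley, at x = 0, y = -215 mm in the bow. The wheel is a dark three-spoked ring 118 mm across, 94 to 106 mm above the trolley; its hub reaches 110 mm.
- handle (a point): Middle of the upright, free-spinning black handle, 22 mm in diameter, 107 to 149 mm above the trolley, 42 mm from the wheel's axis; at wheel angle 0 it lies towards the bow's -x. The push along its circle to keep it turning slowly is 7.1 N while the blade is slack, then grows 7 N per radian. Right tension: 12 N (10.5 to 14), so 5 N over slack; over 14.5 N is too tight.
- plug_gauge: Bystander: stepped steel plug gauge standing up, 48 mm wide, 98 mm tall. Origin at the centre of its underside.
- marker: Bystander: paint marker lying down, 135 x 22 mm. Origin at the centre of its underside.
- driver: Bystander: screwdriver lying down, 200 x 32 mm. Origin at the centre of its underside.
- nut: Bystander: hexagon nut, 21 mm wide. Origin at the centre of its underside.

How it is judged:
On the way, in this order (a step that is already met when the one before it is completed fails the run):
1. the blade lies seated over both pins, teeth away from the back beam (z of blade in the frame of bow between 0.045 and 0.054 m and x of blade in the frame of bow between -0.007 and 0.007 m and y of blade in the frame of bow between -0.03 and 0.03 m and angle between the y axis of blade and the y axis of bow, either way round below 0.07 rad and x of teeth in the frame of bow below -0.005 m), for 0.2 s.
2. the wheel has drawn the blade tight (all of step 1 and contact force between blade and tension_pin above 22 N), for 0.2 s.
At the end, for the whole second after the job is handed in: The blade lies at rest, seated over both pins (underside within 4 mm of the seats, off centre under 7 mm sideways and 30 mm lengthwise, in line within 0.07 rad, teeth away from the back beam), and the tension pin pulls it with 22 to 50 N (10.5 to 14 N felt at the handle) (all of step 2 and contact force between blade and tension_pin below 50 N and linear speed of blade below 0.01 m/s); the robot touches nothing.
It fails at once if the blade is overtightened: more than 54 N at the tension pin (contact force between blade and tension_pin above 54 N).
It fails at once if another thing on the trolley is moved more than 25 mm (distance of any of plug_gauge, marker, driver, nut from where it was at the start of the episode above 0.025 m).
It also fails if it takes over 72 s, if anything falls off the work surface, if the arm or the gripper's body presses on something with over 40 N, if the wrist force passes 120 N, or if a joint passes its speed limit or range.

ROBOT

A 6-joint arm with a two-finger parallel gripper is mounted at the origin on a cart in front of the work surface, level with it; the furniture and walls round the work are solid. World frame = base frame: x ahead of the robot, y to its left, z up, the work surface at z = 0. Lengths are in m, angles in rad, forces in N, time in s.
With the tool pointing down it reaches from about 0.375 to 0.975 m from the base axis. Payload 3.8 kg.
Tool frame: the origin (TCP) lies between the finger pads; the fingertips stand 14 mm ahead of it and the grasp point (between the pads) lies 5 mm behind it; x points along the fingers, y is the direction in which the jaws open and shut, and the axes are right-handed (so a half turn about x gives the same grasp; the last joint's range is limited). The gripper opens to 88 mm and grips with 3 to 60 N. Pads are 18 mm wide; open, the fingers measure 123 mm over their backs; the gripper's body (75 mm by 187 mm) begins 45 mm behind the grasp point.
Start: joints at [-1.306, 0.264, 1.604, -0, 1.274, -0.037], TCP at [0.201, -0.644, 0.253] pointing down, gripper open.
Joint ranges: [-2.63, 2.63], [-0.94, 2.18], [0.31, 2.57], [-1.31, 4.45], [0, 2.66], [-2.55, 2.55]. Speed limits (rad/s): [2.57, 2.57, 3.14, 3.14, 3.14, 3.14].

INTERFACE

Orientations are given as [roll, pitch, yaw] about the fixed x, y, z axes, in that order (R = Rz(yaw) Ry(pitch) Rx(roll)).
In Python, from plant import ctrl gives the robot as it stands.
- The arm moves only by the tool drive_tool, never from a script. Its argument "increments" is a list of rows, each a list of 3 entries, a list of its own where there are three numbers: the shift along the world's x, y, z in cm, then the turn, a rotation vector about the world's x, y, z in degrees, then the closure, from -1 (fully open) to 1 (shut). A call has 1 to 8 rows; each row is the pose to reach, as a shift and turn from the pose commanded when the call began; what a row does not reach only later rows make up. A row lasts 1/10 s, in which the tool goes at most 50 mm and 8.59 degrees, less where a joint would pass 70% of its speed; a pose out of reach is approached as far as the arm can. A call with a gripper value outside its range is refused whole. The fingers move at their own pace and stop on an object; "grip_force" is the grip in N (left out, the last holds). Time passes only in rows, so rows that repeat a pose let the fingers close. It gives the time, the measured TCP pose, the force and the opening at its end, in the units of the state.
- ctrl.get_obs(): the state, without advancing time (a new reading comes with each control period).
- ctrl.read_camera(name): name is "scene" or "side" or "wrist"; returns a dict with "image" (400x640x3 uint8, red, green, blue), "depth" (400x640 float32, m along the optical axis (not along the pixel's ray), 0 where there is no reading), "vfov" (degrees; the focal length in pixels is half the picture's height over the tangent of half this angle, whatever the lens; pixels are square), "cx", "cy" (the principal point, pixels), "cam_to_world" (4x4, takes a point from camera to world coordinates). Camera axes: x right, y up, looking along -z (the intrinsics and any distortion apply to the point x, -y, -z); pixel columns grow to the right and rows downward; lengths in m; the calibration is good to about 2 mm. A picture is of the moment at which its call begins.
- ctrl.hand_in(): hands the job in, once; it reports no verdict.
The state is a dict: "t": time; "q": joint angles; "dq": joint speeds; "joint_efforts": joint torques, N m; "eef_pos": TCP position; "orientation": TCP orientation; "force": force on the tool from outside, world axes, zero at the start; "ft_torque": the same for the moment, N m; "finger_gap": finger opening in m.
Only numpy, scipy, OpenCV 4.12 (cv2) and the standard library are available. Lean on these libraries where they do the work, as an engineer would, in place of code of your own. Each camera call takes 0.05 s, during which the arm holds its last target.

## Working session

There is one attempt and no reset: what is moved stays moved. The work goes in short steps, Python scripts to look and compute and a tool call to move; the robot and the scene stay as the last step left them, time stands still between calls to the robot, and variables do not carry over. Pictures are saved under pics/ and viewed, and the job is handed in when it is done.

Besides the shell and the picture viewer there is one more tool, called after "Call:" by a JSON object that holds its "op" and its "data", one argument or row to a line. drive_tool: Moves the arm, as the interface text tells. Its arguments: {"type":"object","properties":{"increments":{"type":"array"},"grip_force":{"type":"number"}},"required":["increments"]}

```bash
ls; mkdir -p pics; cat > h.py <<'E'
import numpy as np, cv2
from plant import ctrl
def cam(n,save=None):
    d=ctrl.read_camera(n)
    if save: cv2.imwrite('pics/'+save,cv2.cvtColor(d['image'],cv2.COLOR_RGB2BGR))
    return d
def f(d): return 200/np.tan(np.radians(d['vfov'])/2)
def ray(d,u,v):
    F=f(d);T=d['cam_to_world']
    r=T[:3,:3]@np.array([(u-d['cx'])/F,-(v-d['cy'])/F,-1.]);return T[:3,3],r
def onz(d,u,v,z):
    o,r=ray(d,u,v);return o+r*(z-o[2])/r[2]
def proj(d,p):
    T=d['cam_to_world'];c=T[:3,:3].T@(np.asarray(p,float)-T[:3,3]);F=f(d)
    return d['cx']+F*c[0]/-c[2], d['cy']-F*c[1]/-c[2]
def cloud(d):
    F=f(d);T=d['cam_to_world'];v,u=np.mgrid[0:400,0:640];z=d['depth']
    c=np.stack([(u-d['cx'])/F*z,-(v-d['cy'])/F*z,-z],-1)
    return c@T[:3,:3].T+T[:3,3]
E
python3 - <<'E'
from h import *
for n in ['scene','side','wrist']:
    d=cam(n,n+'0.png');print(n,[k for k in d],d['vfov'],d['cx'],d['cy'],d['cam_to_world'].round(3).tolist())
print(ctrl.get_obs())
E
```

```text
pics
scene ['image', 'depth', 'vfov', 'cx', 'cy', 'cam_to_world'] 52.65282799489814 320.0396867990635 206.21642932478744 [[-0.583, 0.557, -0.592, -0.133], [-0.812, -0.393, 0.43, 0.456], [0.007, 0.732, 0.682, 0.899], [0.0, 0.0, 0.0, 1.0]]
side ['image', 'depth', 'vfov', 'cx', 'cy', 'cam_to_world'] 48.361398743571954 321.3373076887413 189.37787510431826 [[-0.999, 0.027, -0.037, 0.495], [-0.046, -0.589, 0.807, 1.075], [-0.0, 0.807, 0.59, 0.935], [0.0, 0.0, 0.0, 1.0]]
wrist ['image', 'depth', 'vfov', 'cx', 'cy', 'cam_to_world'] 65.5729424633053 317.2066849884393 200.27941726621594 [[0.298, 0.921, 0.252, 0.263], [-0.955, 0.288, 0.076, -0.625], [-0.003, -0.264, 0.965, 0.383], [0.0, 0.0, 0.0, 1.0]]
{'t': 0.15, 'q': array([-1.30590710e+00,  2.64589372e-01,  1.60502791e+00, -1.80960628e-05,
        1.27368997e+00, -3.69079544e-02]), 'dq': array([-3.05377007e-04, -1.01311608e-03, -5.04914451e-03, -1.31462036e-03,
        1.00991711e-03, -2.38924501e-05]), 'joint_efforts': array([ 7.36810434e-04, -5.02848172e+01, -3.57468545e+01,  7.28025218e-02,
        2.49070715e-02, -1.07911321e-04]), 'eef_pos': array([ 0.20048911, -0.64400488,  0.25168524]), 'orientation': array([-1.59761818,  1.56908165,  1.84577696]), 'force': array([ 0.74501528, -0.44578768, -0.03567591]), 'ft_torque': array([ 0.00885485,  0.00912223, -0.00446542]), 'finger_gap': 0.08826037975456902}
```

View pics/scene0.png

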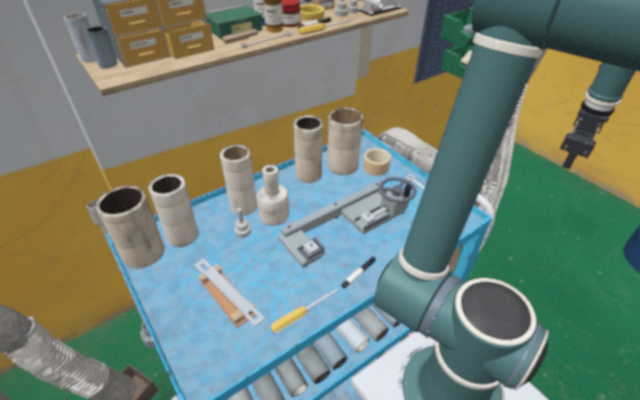

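View pics/side0.png

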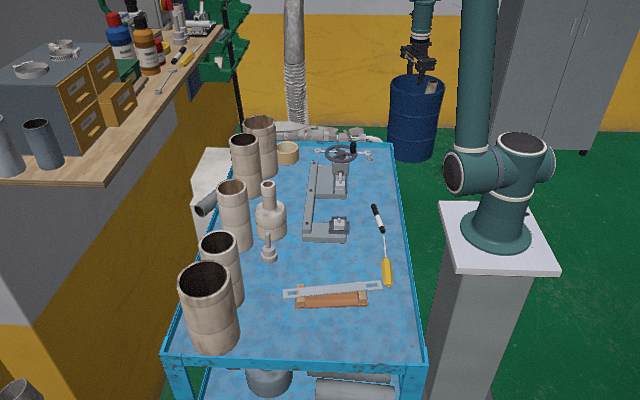

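View pics/wrist0.png

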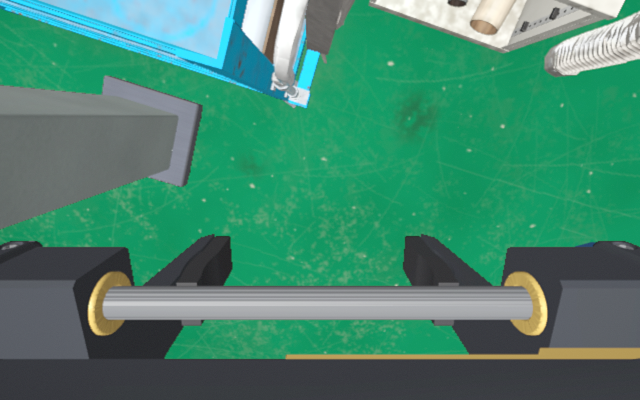

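Side view: the blade lies at about (283–383, 283–297), the anchor block at (338,224), the tension pin at (339,183) and the wheel at (341,152). The bow's axes run roughly along the world's. I'll zoom in.

```bash
python3 - <<'E'
from h import *
d=cam('side');im=cv2.cvtColor(d['image'],cv2.COLOR_RGB2BGR)
c=im[265:315,270:400];cv2.imwrite('pics/s1.png',cv2.resize(c,None,fx=6,fy=6,interpolation=cv2.INTER_CUBIC))
c=im[135:255,290:400];cv2.imwrite('pics/s2.png',cv2.resize(c,None,fx=5,fy=5,interpolation=cv2.INTER_CUBIC))
e=cam('scene');im=cv2.cvtColor(e['image'],cv2.COLOR_RGB2BGR)
c=im[250:335,185:275];cv2.imwrite('pics/s3.png',cv2.resize(c,None,fx=6,fy=6,interpolation=cv2.INTER_CUBIC))
for n,u,v,z in [('bl',283,290,.034),('br',382,290,.034),('anch',337,220,.066),('tens',339,176,.066),('wh',341,153,.1)]:
    print(n,onz(d,u,v,z).round(4))
p=cloud(d)
for u,v in [(330,291),(338,230),(340,190),(326,155),(352,148)]: print(u,v,p[v,u].round(3),d['depth'][v,u])
E
```

```text
bl [0.6317 0.2946 0.034 ]
br [0.3729 0.2828 0.034 ]
anch [0.4954 0.0423 0.066 ]
tens [ 0.4926 -0.1931  0.066 ]
wh [ 0.4876 -0.2892  0.1   ]
330 291 [0.509 0.294 0.036] 1.1605593
338 230 [0.492 0.049 0.032] 1.3600028
340 190 [ 0.488 -0.16   0.03 ] 1.5296464
326 155 [ 0.54  -0.265  0.105] 1.5722685
352 148 [ 0.45  -0.274  0.131] 1.560788
```

View pics/s1.png

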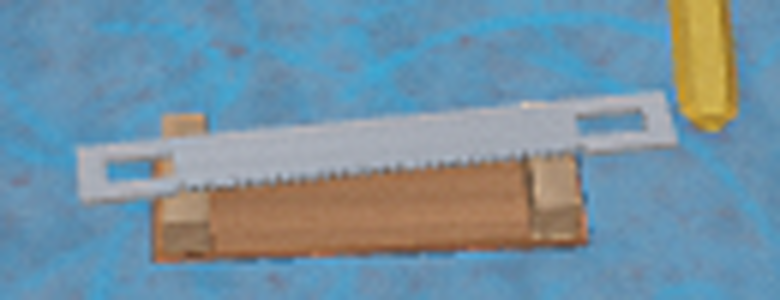

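View pics/s2.png

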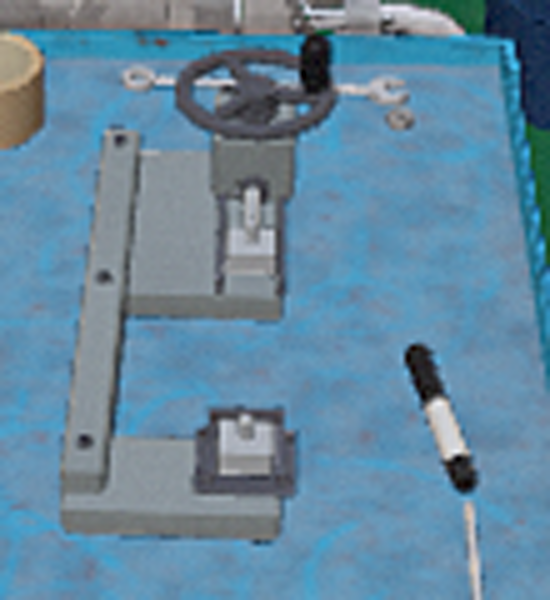

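View pics/s3.png

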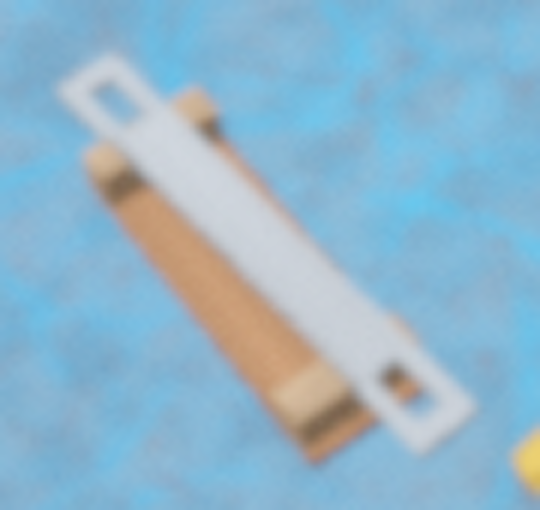

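```bash
python3 - <<'E'
from h import *
from scipy.spatial.transform import Rotation as R
o=ctrl.get_obs();print(R.from_euler('xyz',o['orientation']).as_matrix().round(3))
for n in['side','scene']:
    d=cam(n);p=cloud(d);m=(d['depth']>0)&(p[...,2]>.12)&(p[...,2]<.4)&(p[...,0]>.2)&(p[...,0]<.9)&(p[...,1]>-.5)&(p[...,1]<.6)
    n_,l,s,c=cv2.connectedComponentsWithStats(m.astype('uint8'))
    for i in range(1,n_):
        if s[i,4]>60: q=p[l==i];print(n,s[i],q.min(0).round(2),q.max(0).round(2))
E
```

```text
[[-0.     0.297 -0.955]
 [ 0.001 -0.955 -0.297]
 [-1.    -0.001 -0.   ]]
side [ 229  115   48   56 1869] [ 0.72 -0.37  0.12] [ 0.86 -0.12  0.22]
side [ 216  179   34   45 1245] [0.75 0.04 0.12] [0.83 0.14 0.22]
side [261 180  16  27 351] [0.68 0.01 0.12] [0.72 0.05 0.19]
side [ 176  230   65   96 4143] [0.73 0.25 0.12] [0.84 0.48 0.21]
scene [ 328  108   36   40 1204] [ 0.72 -0.37  0.12] [ 0.83 -0.25  0.21]
scene [ 294  116   29   39 1012] [ 0.75 -0.22  0.12] [ 0.85 -0.13  0.21]
scene [ 221  145   33   43 1122] [0.74 0.05 0.12] [0.83 0.14 0.21]
scene [263 166  16  25 348] [0.67 0.01 0.12] [0.72 0.05 0.18]
scene [ 149  175   42   44 1387] [0.73 0.26 0.12] [0.83 0.35 0.2 ]
scene [404 184   8  10  69] [ 0.43 -0.29  0.12] [ 0.45 -0.27  0.15]
scene [  97  186   57   54 2299] [0.72 0.36 0.12] [0.84 0.48 0.21]
```

Call:
{"op": "drive_tool", "data": {
  "increments": [
    [[28, 24, 8], [0, 0, 0], -1],
    [[28, 24, 8], [0, 0, 0], -1],
    [[28, 24, 8], [0, 0, 0], -1],
    [[28, 24, 8], [0, 0, 0], -1],
    [[28, 24, 8], [0, 0, 0], -1],
    [[28, 24, 8], [0, 0, 0], -1],
    [[28, 24, 8], [0, 0, 0], -1],
    [[28, 24, 8], [0, 0, 0], -1]
  ]
}}

```text
t: 1.15
eef_pos: [0.4834, -0.402, 0.3341]
orientation: [2.657, 1.569, -0.18]
force: [0.1, -0.5, 0.2]
finger_gap: 0.0887
```

Call:
{"op": "drive_tool", "data": {
  "increments": [
    [[-3, 31, 0], [0, 0, 0], -1],
    [[-3, 31, 0], [0, 0, 0], -1],
    [[-3, 31, 0], [0, 0, 0], -1],
    [[-3, 31, 0], [0, 0, 0], -1],
    [[-3, 31, 0], [0, 0, 0], -1],
    [[-3, 31, 0], [0, 0, 0], -1],
    [[-3, 31, 0], [0, 0, 0], -1],
    [[-3, 31, 0], [0, 0, 0], -1]
  ]
}}

```text
t: 1.95
eef_pos: [0.4505, -0.0931, 0.3331]
orientation: [2.349, 1.57, -0.487]
force: [-0.6, -0.6, -0.7]
finger_gap: 0.0878
```

```bash
python3 - <<'E'
from h import *
o=ctrl.get_obs();print(o['eef_pos'],o['q'],o['force'])
d=cam('wrist','w1.png');print(d['cam_to_world'].round(3).tolist(),d['depth'][200,320])
E
```

```text
[ 0.45053879 -0.09314184  0.33310853] [-2.57818887e-01 -1.94995759e-01  1.93139016e+00 -2.75104313e-04
  1.40403635e+00  1.00764922e+00] [-0.56474664 -0.5879972  -0.73117971]
[[0.301, 0.92, 0.251, 0.513], [-0.954, 0.29, 0.079, -0.073], [0.0, -0.263, 0.965, 0.464], [0.0, 0.0, 0.0, 1.0]] 0.48309633
```

View pics/w1.png

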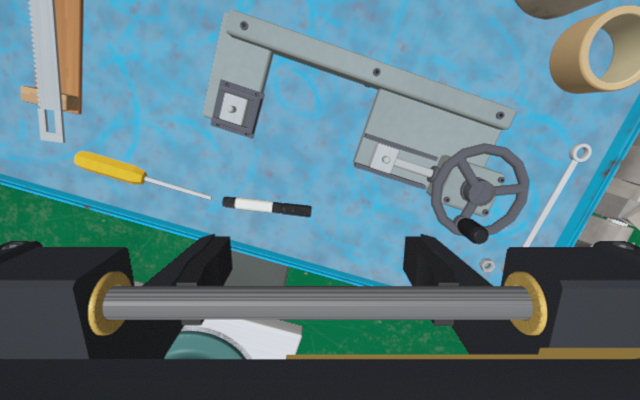

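Wrist view, bow from above: anchor pin near (233,109), tension pin (386,159), hub (478,190), handle (474,231). The blade is at top left, with its teeth on the left edge. I'll zoom in for sub-pixel positions.

```bash
python3 - <<'E'
from h import *
d=cam('wrist');im=cv2.cvtColor(d['image'],cv2.COLOR_RGB2BGR)
def crop(u,v,w,h,k): return cv2.resize(im[v:v+h,u:u+w],None,fx=k,fy=k,interpolation=cv2.INTER_CUBIC)
a=crop(205,80,64,60,6);b=crop(355,130,64,60,6);c=crop(425,140,110,110,5);
cv2.imwrite('pics/w1a.png',np.hstack([a,b]));cv2.imwrite('pics/w1c.png',c)
for n,u,v,z in [('anch',233,108.5,.0665),('tens',385.5,158.5,.0665),('hub',478,190,.11),('s1',243.5,25.5,.048),('s2',376,72,.048),('s3',500,115,.048),('h',474,237,.149)]: print(n,onz(d,u,v,z).round(4))
E
```

```text
anch [0.4906 0.0263 0.0665]
tens [ 0.4892 -0.1744  0.0665]
hub [ 0.4898 -0.2801  0.11  ]
s1 [0.5869 0.0411 0.048 ]
s2 [ 0.5858 -0.1293  0.048 ]
s3 [ 0.5852 -0.3004  0.048 ]
h [ 0.4431 -0.2759  0.149 ]
```

View pics/w1a.png

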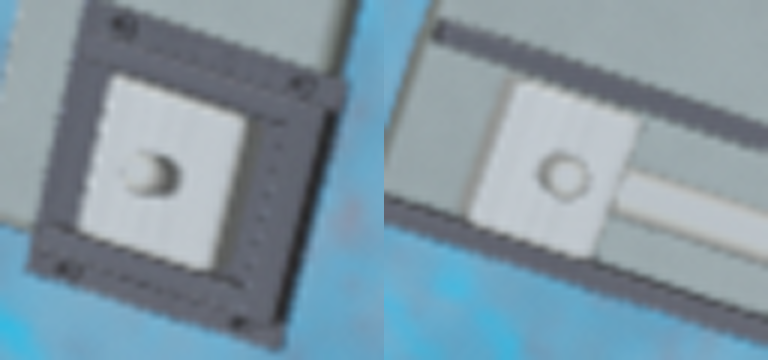

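View pics/w1c.png

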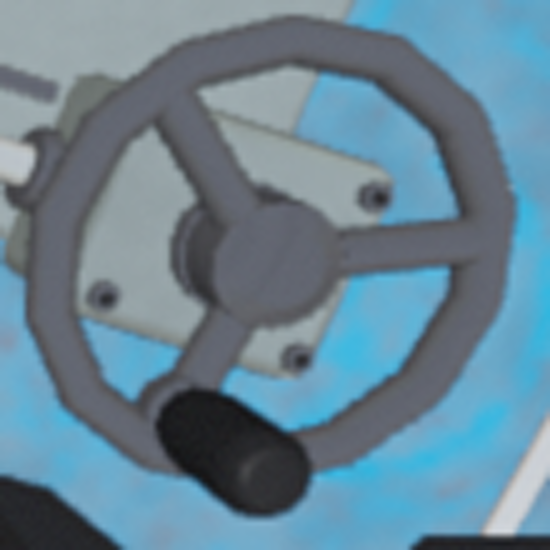

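Call:
{"op": "drive_tool", "data": {
  "increments": [
    [[1, 37, -8], [0, 0, -14.5], -1],
    [[1, 37, -8], [0, 0, -14.5], -1],
    [[1, 37, -8], [0, 0, -14.5], -1],
    [[1, 37, -8], [0, 0, -14.5], -1],
    [[1, 37, -8], [0, 0, -14.5], -1],
    [[1, 37, -8], [0, 0, -14.5], -1],
    [[1, 37, -8], [0, 0, -14.5], -1],
    [[1, 37, -8], [0, 0, -14.5], -1]
  ]
}}

```text
t: 2.85
eef_pos: [0.4619, 0.2766, 0.2516]
orientation: [0.98, 1.57, -2.114]
force: [-0.2, -1.1, 0.2]
finger_gap: 0.0884
```

```bash
python3 - <<'E'
from h import *
from scipy.spatial.transform import Rotation as R
o=ctrl.get_obs();print(o['eef_pos'],o['q'][5],R.from_euler('xyz',o['orientation']).as_matrix().round(3).tolist())
d=cam('wrist','w2.png')
im=d['image'];print(d['depth'][150:200:20,300:340:20])
E
```

```text
[0.46190664 0.27656689 0.25161874] 2.0169396574220304 [[-0.0, 0.047, -0.999], [-0.0, -0.999, -0.047], [-1.0, 0.0, 0.0]]
[[0.37211064 0.34756315]
 [0.3795457  0.35132292]
 [0.38701168 0.3587376 ]]
```

View pics/w2.png

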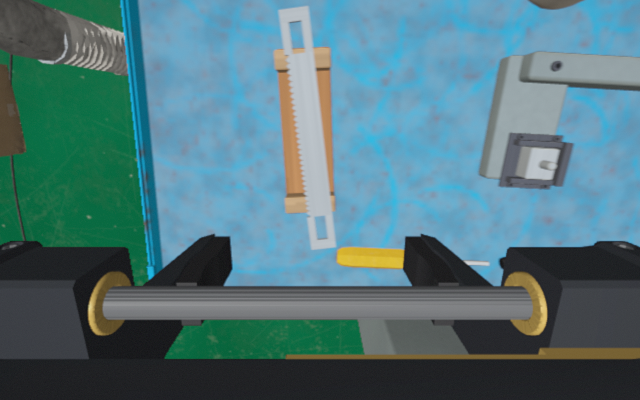

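The whole blade is visible, from (293,10) to (322,247), with its toothed edge on the left (+y). I'll segment it.

```bash
python3 - <<'E'
from h import *
d=cam('wrist');im=d['image'].astype(int)
mx=im.max(-1);mn=im.min(-1);m=((mx-mn<28)&(mx>150)).astype('uint8');m[:,:270]=0;m[:,345:]=0;m[252:]=0
n,l,s,c=cv2.connectedComponentsWithStats(m);i=1+s[1:,4].argmax();print(s[i]);m=(l==i).astype('uint8')
cs,hi=cv2.findContours(m,cv2.RETR_CCOMP,cv2.CHAIN_APPROX_NONE)
for c,h in zip(cs,hi[0]):
    if cv2.contourArea(c)<30: continue
    P=np.array([onz(d,u,v,.034)[:2] for u,v in c[:,0]])*1000
    r=cv2.minAreaRect(P.astype('float32'));print(h[3],np.round(r[0],1),np.round(r[1],1),round(r[2],2))
v=im.copy().astype('uint8');cv2.drawContours(v,cs,-1,(255,0,0),1);cv2.imwrite('pics/w2m.png',cv2.resize(v[0:260,250:370,::-1],None,fx=2.2,fy=2.2))
E
```

```text
[ 285    5   56  245 5738]
-1 [500.7 288.1] [261.   40.9] 10.9
0 [399.4 267.5] [31.8 15.8] 10.26
0 [603.6 302.5] [31.5 15.6] 10.35
```

View pics/w2m.png

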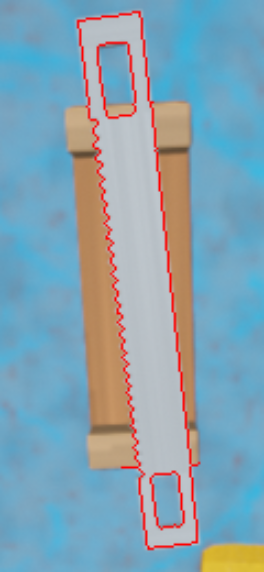

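Call:
{"op": "drive_tool", "data": {
  "increments": [
    [[4, 0.85, -10], [0, 0, 7], -1],
    [[4, 0.85, -18], [0, 0, 7], -1],
    [[4, 0.85, -18], [0, 0, 7], -1],
    [[4, 0.85, -18], [0, 0, 7], -1],
    [[4, 0.85, -18], [0, 0, 7], -1],
    [[4, 0.85, -18], [0, 0, 7], -1],
    [[4, 0.85, -18], [0, 0, 7], -1]
  ]
}}

```text
t: 3.65
eef_pos: [0.5029, 0.2839, 0.0753]
orientation: [-2.889, 1.567, 0.422]
force: [-0.2, -0.7, 0.8]
finger_gap: 0.088
```

```bash
python3 - <<'E'
from h import *
from scipy.spatial.transform import Rotation as R
o=ctrl.get_obs();M=R.from_euler('xyz',o['orientation']).as_matrix();print(o['eef_pos'],np.degrees(np.arctan2(M[1,1],M[0,1])),o['force'])
d=cam('wrist','w3.png')
E
```

```text
[0.50292206 0.28390207 0.07528942] -80.28705819002599 [-0.17297208 -0.7110188   0.83738298]
```

View pics/w3.png

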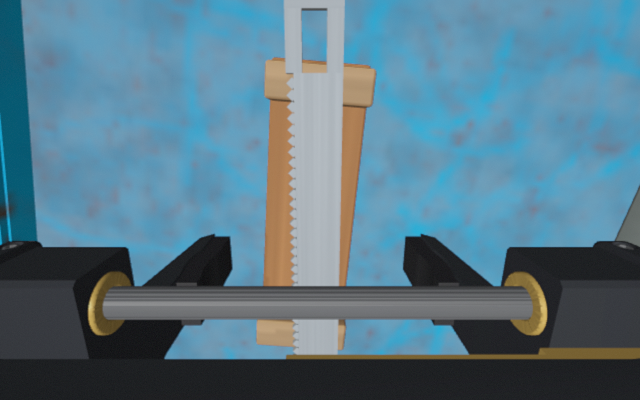

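The blade is upright in the image and centred between the fingers (u≈317). Next: go down and grip.

Call:
{"op": "drive_tool", "data": {
  "increments": [
    [[0, 0, -3], [0, 0, 0], -1],
    [[0, 0, -4.6], [0, 0, 0], -1],
    [[0, 0, -4.6], [0, 0, 0], -1],
    [[0, 0, -4.6], [0, 0, 0], 1],
    [[0, 0, -4.6], [0, 0, 0], 1],
    [[0, 0, -4.6], [0, 0, 0], 1],
    [[0, 0, -4.6], [0, 0, 0], 1],
    [[0, 0, -4.6], [0, 0, 0], 1]
  ],
  "grip_force": 30
}}

```text
t: 4.5
eef_pos: [0.5009, 0.2842, 0.0272]
orientation: [-2.816, 1.57, 0.497]
force: [0.9, 0.1, -0.5]
finger_gap: 0.0498
```

Call:
{"op": "drive_tool", "data": {
  "increments": [
    [[0, 0, 0], [0, 0, 0], 1],
    [[0, 0, 0], [0, 0, 0], 1],
    [[0, 0, 0], [0, 0, 0], 1]
  ]
}}

```text
t: 4.8
eef_pos: [0.5006, 0.2841, 0.0267]
orientation: [-1.66, 1.571, 1.652]
force: [-0.6, 1.5, 1.2]
finger_gap: 0.0285
```

Call:
{"op": "drive_tool", "data": {
  "increments": [
    [[0, 0, 3], [0, 0, 0], 1],
    [[0, 0, 7], [0, 0, 0], 1],
    [[0, 0, 11], [0, 0, 0], 1],
    [[0, 0, 15], [0, 0, 8], 1],
    [[0, 0, 15], [0, 0, 16], 1],
    [[0, -2, 15], [0, 0, 24], 1],
    [[0, -4, 15], [0, 0, 32], 1],
    [[0, -6, 15], [0, 0, 40], 1]
  ]
}}

```text
t: 5.6
eef_pos: [0.4997, 0.2232, 0.1758]
orientation: [-0.442, 1.569, -2.708]
force: [0.4, 0.3, -2.9]
finger_gap: 0.0283
```

Call:
{"op": "drive_tool", "data": {
  "increments": [
    [[0, -4, 0], [0, 0, 8], 1],
    [[0, -8, 0], [0, 0, 16], 1],
    [[0, -12, 0], [0, 0, 24], 1],
    [[-0.5, -16, 0], [0, 0, 32], 1],
    [[-1, -20, 0], [0, 0, 40], 1],
    [[-1.2, -24, 0], [0, 0, 40], 1],
    [[-1.2, -27, 0], [0, 0, 40], 1],
    [[-1.2, -29, 0], [0, 0, 40], 1]
  ]
}}

```text
t: 6.4
eef_pos: [0.4875, -0.068, 0.1759]
orientation: [-1.413, 1.569, -2.989]
force: [0.5, -0.8, -2.3]
finger_gap: 0.0286
```

Call:
{"op": "drive_tool", "data": {
  "increments": [
    [[0, 0, 0], [0, 0, 0], 1],
    [[0, 0, -3], [0, 0, 0], 1],
    [[0, 0, -4], [0, 0, 0], 1],
    [[0, 0, -4], [0, 0, 0], 1]
  ]
}}

```text
t: 6.8
eef_pos: [0.4861, -0.0649, 0.1341]
orientation: [-1.78, 1.564, 2.929]
force: [-0.3, 0.3, -3.5]
finger_gap: 0.0286
```

```bash
python3 - <<'E'
from h import *
from scipy.spatial.transform import Rotation as R
o=ctrl.get_obs();M=R.from_euler('xyz',o['orientation']).as_matrix();print(o['eef_pos'],np.degrees(np.arctan2(M[1,1],M[0,1])),o['force'],o['finger_gap'],M.round(3).tolist())
d=cam('wrist','w4.png')
d=cam('side','s4.png');im=cv2.cvtColor(d['image'],cv2.COLOR_RGB2BGR)
cv2.imwrite('pics/s4c.png',cv2.resize(im[120:260,280:410],None,fx=5,fy=4.2,interpolation=cv2.INTER_CUBIC))
d=cam('scene','sc4.png')
E
```

```text
[ 0.48612108 -0.06492443  0.13406129] -0.17313392969153044 [-0.2680018   0.31282323 -3.52656332] 0.02863499726273976 [[-0.006, 1.0, -0.003], [0.001, -0.003, -1.0], [-1.0, -0.006, -0.001]]
```

View pics/w4.png

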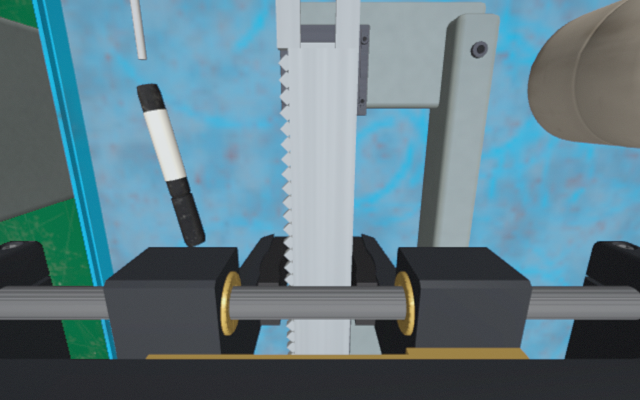

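View pics/s4c.png

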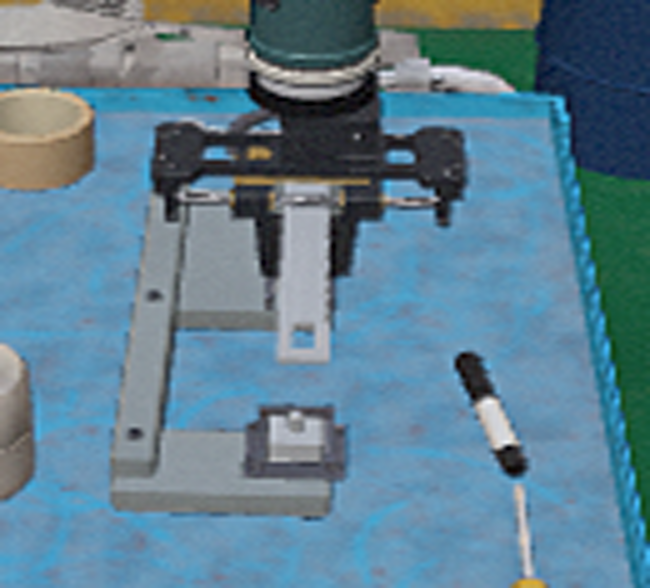

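View pics/sc4.png

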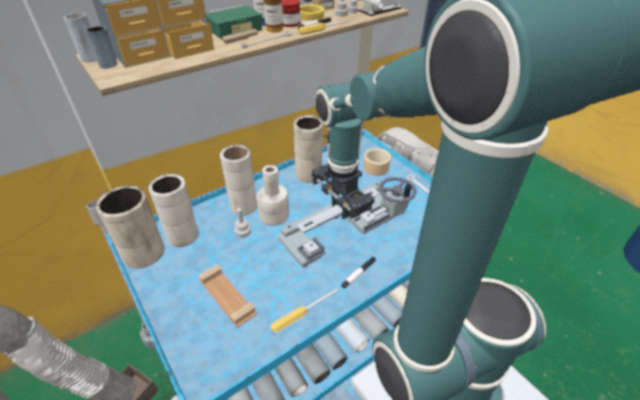

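```bash
python3 - <<'E'
from h import *
# recompute from w1 camera pose
class D(dict):pass
d=ctrl.read_camera('wrist')
d1=dict(d);T=np.eye(4);T[:3]=[[0.301,0.92,0.251,0.513],[-0.954,0.29,0.079,-0.073],[0,-0.263,0.965,0.464]];d1['cam_to_world']=T
for n,u,v,z in [('anch',228.9,108.7,.065),('tens',385.6,159.7,.065),('hub',480,192.4,.11),('h',480.4,236.6,.149),('s1',243.5,25.5,.048),('s3',500,115,.048)]: print(n,onz(d1,u,v,z).round(4))
print('slot now',onz(d,300,20,.141),onz(d,337,20,.141),'edge',onz(d,352,150,.141),onz(d,358,20,.141),onz(d,278,20,.141))
E
```

```text
anch [0.488  0.0333 0.065 ]
tens [ 0.4873 -0.1733  0.065 ]
hub [ 0.4876 -0.2813  0.11  ]
h [ 0.4454 -0.2801  0.149 ]
s1 [0.586  0.0431 0.048 ]
s3 [ 0.5847 -0.298   0.048 ]
slot now [0.48133798 0.0354069  0.141     ] [0.49493887 0.0353763  0.141     ] edge [ 0.50174059 -0.01207887  0.141     ] [0.5026588  0.03535893 0.141     ] [0.4732515  0.03542509 0.141     ]
```

```bash
python3 - <<'E'
import cv2
im=cv2.imread('pics/w4.png');cv2.imwrite('pics/w4c.png',cv2.resize(im[0:130,240:500],None,fx=3,fy=3,interpolation=cv2.INTER_CUBIC))
E
```

```text
(no output)
```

View pics/w4c.png

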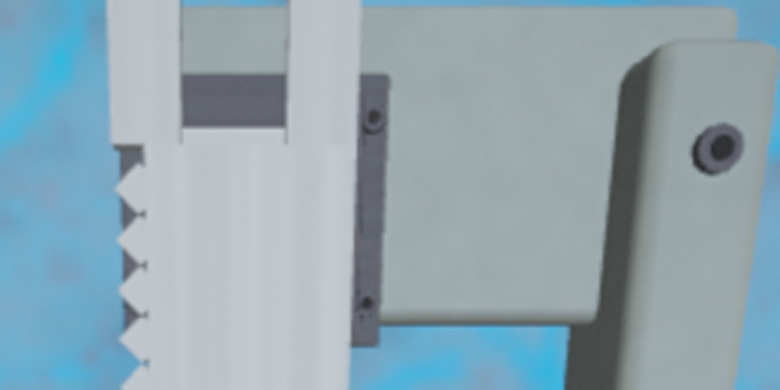

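```bash
python3 - <<'E'
from h import *
for _ in range(1):
    d=ctrl.read_camera('wrist');o=ctrl.get_obs();print(o['eef_pos'],o['q'])
print('screw',onz(d,479.3,49.3,.048))
# anchor frame outline right edge top screws
print(onz(d,240+373/3,40,.044), onz(d,240+366/3,303/3,.044))
print(d['depth'][20,282],d['depth'][20,345],d['depth'][100,320],d['cam_to_world'].round(4).tolist())
p=cloud(d);print(p[20,282],p[20,345],p[100,320],p[100,400],p[20,420])
for n in['side']:
    d=ctrl.read_camera(n);im=d['image']
    cv2.imwrite('pics/s5.png',cv2.resize(im[175:245,320:370,::-1],None,fx=8,fy=8,interpolation=cv2.INTER_CUBIC))
E
```

```text
[ 0.48951721 -0.06574806  0.13780772] [-1.83961163e-01  2.38713655e-02  2.10198285e+00  2.31385234e-05
  1.01388439e+00 -1.81023845e-01]
screw [0.59376861 0.04274191 0.048     ]
[0.51920073 0.04926028 0.044     ] [0.51902626 0.01097656 0.044     ]
0.11235005 0.11163659 0.119024135 [[1.0, 0.0027, -0.0006, 0.4878], [-0.0024, 0.9647, 0.2634, 0.0014], [0.0013, -0.2634, 0.9647, 0.2689], [0.0, 0.0, 0.0, 1.0]]
[0.4752727  0.03475411 0.143354  ] [0.49800284 0.03448715 0.14418113] [0.48901452 0.00711737 0.14399011] [0.54913039 0.01226195 0.02877317] [0.55969    0.06525424 0.027812  ]
```

View pics/s5.png

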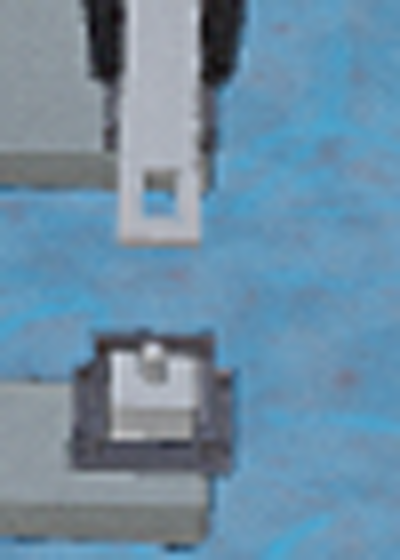

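```bash
python3 - <<'E'
from h import *
import pickle
d=ctrl.read_camera('wrist');o=ctrl.get_obs();print(o['eef_pos'],o['dq'].round(4));pickle.dump(d,open('d5.pkl','wb'))
cv2.imwrite('pics/w5c.png',cv2.resize(d['image'][0:130,240:500,::-1],None,fx=3,fy=3,interpolation=cv2.INTER_CUBIC))
E
```

```text
[ 0.48940438 -0.06588754  0.13771117] [-0.0021  0.001   0.0046  0.0008 -0.004  -0.0004]
```

View pics/w5c.png

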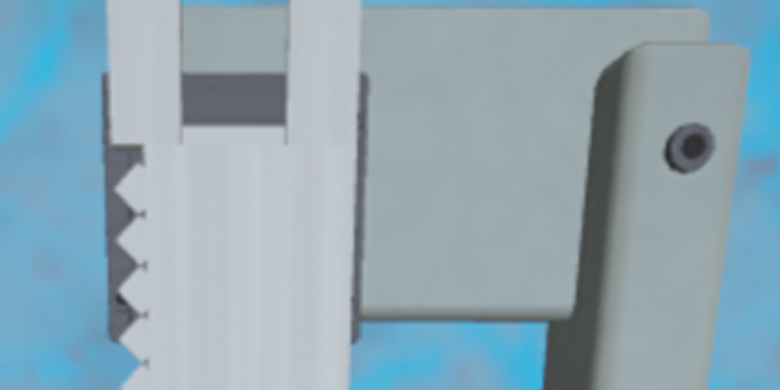

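```bash
python3 - <<'E'
from h import *
import pickle
d=pickle.load(open('d5.pkl','rb'))
zt=.1377+.005+.002
s=[onz(d,240+x/3,100/3,zt) for x in (181,287)];print('slot',s[0],s[1],(s[0]+s[1])/2)
print('screw-98mm',onz(d,470,49,.049)-[.098,0,0])
for v in (100,280): 
  for z in (.04,.05): print('frame',z,(onz(d,240+(104+ (v-100)*.02)/3,v/3,z)+onz(d,240+(366-(v-100)*.03)/3,v/3,z))/2)
E
```

```text
slot [0.48200712 0.02992207 0.1447    ] [0.49480134 0.02989327 0.1447    ] [0.48840423 0.02990767 0.1447    ]
screw-98mm [0.48948326 0.04256639 0.049     ]
frame 0.04 [0.48912451 0.05405399 0.04      ]
frame 0.05 [0.48906753 0.05174772 0.05      ]
frame 0.04 [0.48885032 0.01614213 0.04      ]
frame 0.05 [0.48880531 0.01549078 0.05      ]
```

Call:
{"op": "drive_tool", "data": {
  "increments": [
    [[0.05, 0.05, -3], [0, 0, 0], 1],
    [[0.05, 0.05, -5], [0, 0, 0], 1],
    [[0.05, 0.05, -6.4], [0, 0, 0], 1],
    [[0.05, 0.05, -6.4], [0, 0, 0], 1],
    [[0.05, 0.05, -6.4], [0, 0, 0], 1],
    [[0.05, 0.05, -6.4], [0, 0, 0], 1]
  ]
}}

```text
t: 7.75
eef_pos: [0.4903, -0.0657, 0.074]
orientation: [1.397, 1.568, -0.177]
force: [-0.3, -0.6, -3.3]
finger_gap: 0.0287
```

```bash
python3 - <<'E'
from h import *
import pickle
d=ctrl.read_camera('wrist');o=ctrl.get_obs();print(o['eef_pos'],o['dq'].round(3),o['force']);pickle.dump(d,open('d6.pkl','wb'))
cv2.imwrite('pics/w6c.png',cv2.resize(d['image'][0:130,240:500,::-1],None,fx=3,fy=3,interpolation=cv2.INTER_CUBIC))
d=ctrl.read_camera('side');im=d['image'];pickle.dump(d,open('d6s.pkl','wb'))
cv2.imwrite('pics/s6.png',cv2.resize(im[130:240,310:380,::-1],None,fx=5.4,fy=5.4,interpolation=cv2.INTER_CUBIC))
d=ctrl.read_camera('scene');im=d['image']
cv2.imwrite('pics/sc6.png',cv2.resize(im[170:270,270:430,::-1],None,fx=5,fy=5,interpolation=cv2.INTER_CUBIC))
E
```

```text
[ 0.49034808 -0.06571735  0.07402844] [ 0.001 -0.002  0.004  0.001 -0.001 -0.001] [-0.07424601  0.23744366 -3.29212774]
```

View pics/w6c.png

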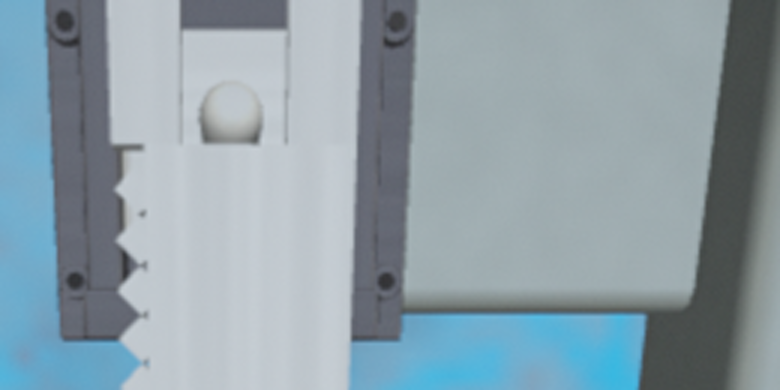

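View pics/s6.png

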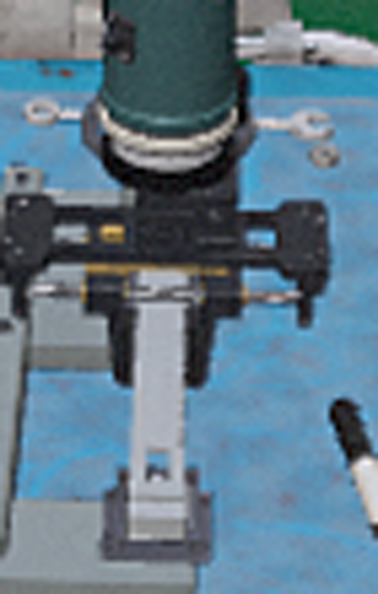

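View pics/sc6.png

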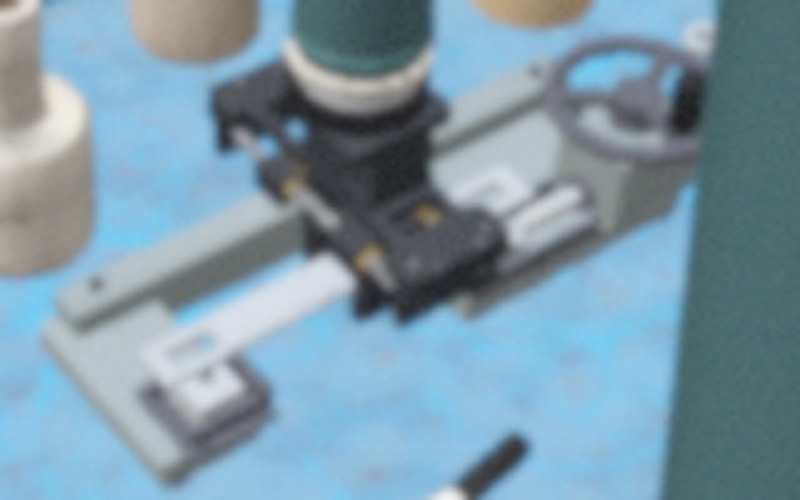

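```bash
python3 - <<'E'
from h import *
import pickle
d=pickle.load(open('d6.pkl','rb'))
for v in (95,105,112): print('pin',onz(d,240+231.5/3,v/3,.064))
for z in(.077,.081): print('slot inner',onz(d,240+234/3,143/3,z))
# axis dirs: frame vs blade
a=onz(d,240+64/3,20/3,.05);b=onz(d,240+75/3,281/3,.05);print('frameL',np.degrees(np.arctan2(*(a-b)[:2])))
a=onz(d,240+397/3,20/3,.05);b=onz(d,240+386/3,281/3,.05);print('frameR',np.degrees(np.arctan2(*(a-b)[:2])))
a=onz(d,240+360/3,0,.081);b=onz(d,240+350/3,389/3,.081);print('bladeR',np.degrees(np.arctan2(*(a-b)[:2])))
a=onz(d,240+181/3,0,.081);b=onz(d,240+181/3,142/3,.081);print('slotL',np.degrees(np.arctan2(*(a-b)[:2])))
E
```

```text
pin [0.48904405 0.03453244 0.064     ]
pin [0.48904004 0.03329371 0.064     ]
pin [0.48903721 0.03242282 0.064     ]
slot inner [0.48930408 0.026026   0.077     ]
slot inner [0.48928348 0.02525641 0.081     ]
frameL 0.17520842007927895
frameR 0.22875208534256253
bladeR -0.2265081840489369
slotL 1.0043750850170785
```

Through the slot (centre x 234 in the crop) the anchor pin shows at x 232, so it is centred sideways. Lengthwise it clears the inner slot end by 3.5 mm. I'll shift the blade −1.5 mm in y and lower it.

Call:
{"op": "drive_tool", "data": {
  "increments": [
    [[-0.02, -0.15, 0], [0, 0, 0], 1],
    [[-0.02, -0.15, -0.6], [0, 0, 0], 1],
    [[-0.02, -0.15, -1.2], [0, 0, 0], 1],
    [[-0.02, -0.15, -1.7], [0, 0, 0], 1],
    [[-0.02, -0.15, -2.2], [0, 0, 0], 1],
    [[-0.02, -0.15, -2.4], [0, 0, 0], 1],
    [[-0.02, -0.15, -2.5], [0, 0, 0], 1],
    [[-0.02, -0.15, -2.5], [0, 0, 0], 1]
  ]
}}

```text
t: 8.7
eef_pos: [0.4889, -0.067, 0.0475]
orientation: [-1.803, 1.571, 2.905]
force: [-0.6, 0.4, -3.3]
finger_gap: 0.0288
```

```bash
python3 - <<'E'
from h import *
d=cam('wrist','w7.png');o=ctrl.get_obs();print(o['eef_pos'],o['force'],o['finger_gap'])
E
```

```text
[ 0.48903055 -0.0670011   0.0477146 ] [ 1.02723540e+00  5.24356296e-04 -3.96479355e+00] 0.028570898968081827
```

View pics/w7.png

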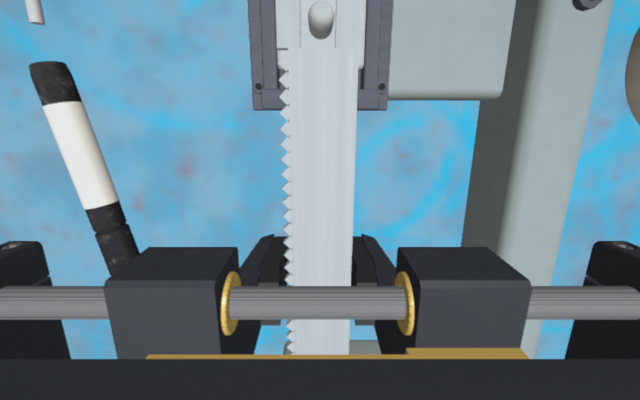

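The anchor pin (320,20) stands up through the slot. No contact force yet, so I'll lower 1 mm and release.

Call:
{"op": "drive_tool", "data": {
  "increments": [
    [[0, 0, -0.1], [0, 0, 0], 1],
    [[0, 0, -0.1], [0, 0, 0], 0.2],
    [[0, 0, -0.1], [0, 0, 0], -1],
    [[0, 0, -0.1], [0, 0, 0], -1],
    [[0, 0, -0.1], [0, 0, 0], -1],
    [[0, 0, -0.1], [0, 0, 0], -1],
    [[0, 0, -0.1], [0, 0, 0], -1],
    [[0, 0, -0.1], [0, 0, 0], -1]
  ]
}}

```text
t: 9.55
eef_pos: [0.489, -0.067, 0.0468]
orientation: [1.28, 1.571, -0.295]
force: [-0.3, -0.7, 1.1]
finger_gap: 0.081
```

Call:
{"op": "drive_tool", "data": {
  "increments": [
    [[0, 0, 3], [0, 0, 0], -1],
    [[0, 0, 7], [0, 0, 0], -1],
    [[0, 0, 12], [0, 0, 0], -1],
    [[0, 0, 17], [0, 0, 0], -1],
    [[0, -5, 22], [0, 0, 0], -1],
    [[0, -8, 24], [0, 0, 0], -1],
    [[0, -8, 24], [0, 0, 0], -1],
    [[0, -8, 24], [0, 0, 0], -1]
  ]
}}

```text
t: 10.35
eef_pos: [0.4894, -0.148, 0.2878]
orientation: [1.376, 1.568, -0.201]
force: [0.4, 0.9, -0.1]
finger_gap: 0.0881
```

Call:
{"op": "drive_tool", "data": {
  "increments": [
    [[0, 0, 0], [0, 0, 0], -1],
    [[0, 0, 0], [0, 0, 0], -1],
    [[0, 0, 0], [0, 0, 0], -1]
  ]
}}

```text
t: 10.65
eef_pos: [0.4881, -0.1457, 0.2848]
orientation: [-1.977, 1.567, 2.733]
force: [-0.4, 0.9, 0.3]
finger_gap: 0.0883
```

```bash
python3 - <<'E'
from h import *
import pickle
o=ctrl.get_obs();print(o['eef_pos'],o['dq'].round(3),o['force'],o['finger_gap'],o['q'])
d=cam('wrist','w8.png');pickle.dump(d,open('d8.pkl','wb'))
d=cam('side')
cv2.imwrite('pics/s8.png',cv2.resize(d['image'][130:250,290:390,::-1],None,fx=5,fy=5,interpolation=cv2.INTER_CUBIC))
E
```

```text
[ 0.48814642 -0.14573985  0.28483933] [-0.    -0.001 -0.009 -0.002 -0.    -0.002] [-0.43203441  0.94291131  0.34154183] 0.08829501635713145 [-3.39178246e-01 -6.97035257e-02  1.90879954e+00  2.39728114e-04
  1.30582904e+00 -3.36901420e-01]
```

View pics/w8.png

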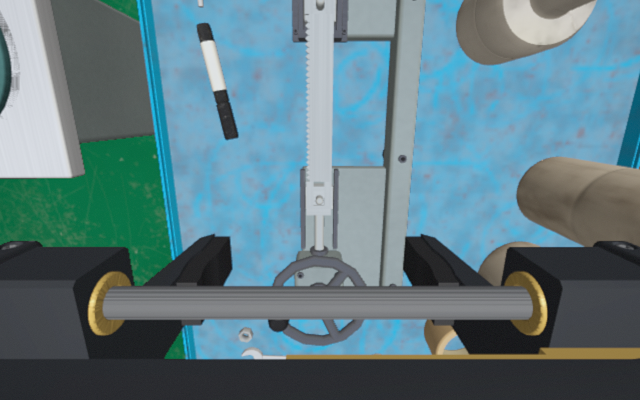

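View pics/s8.png

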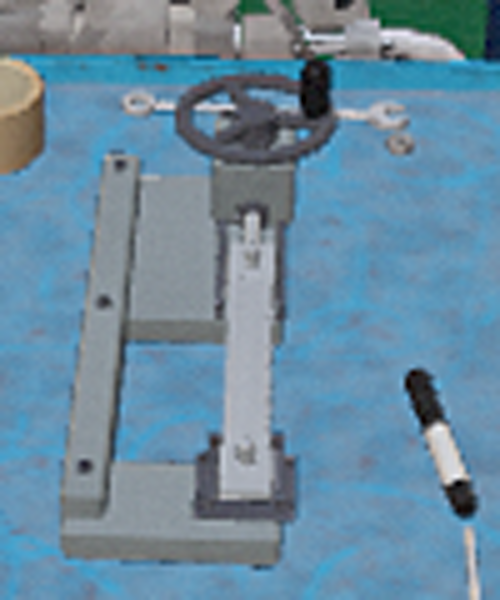

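The blade is seated over both pins: the pins show through the slots at (320,5) and (319,199). Now for a view of the wheel.

Call:
{"op": "drive_tool", "data": {
  "increments": [
    [[0, -5, 0], [0, 0, 0], -1],
    [[0, -10, 0], [0, 0, 0], -1],
    [[0, -15, 0], [0, 0, 0], -1],
    [[0, -19, 0], [0, 0, 0], -1],
    [[0, -19, 0], [0, 0, 0], -1],
    [[0, -19, 0], [0, 0, 0], -1],
    [[0, -19, 0], [0, 0, 0], -1],
    [[0, -19, 0], [0, 0, 0], -1]
  ]
}}

```text
t: 11.55
eef_pos: [0.4891, -0.3355, 0.2866]
orientation: [-2.882, 1.57, 1.828]
force: [-0.1, 0.1, 0.4]
finger_gap: 0.0878
```

```bash
python3 - <<'E'
from h import *
import pickle
o=ctrl.get_obs();print(o['eef_pos'],o['dq'].round(3),o['force'],o['q'])
d=cam('wrist','w9.png');pickle.dump(d,open('d9.pkl','wb'));print(d['cam_to_world'].round(3).tolist())
E
```

```text
[ 0.48912562 -0.33548619  0.28663873] [ 0.003 -0.003 -0.003 -0.001 -0.001 -0.001] [-0.11269015  0.05652448  0.35994659] [-6.43353584e-01  9.07806148e-02  1.74343177e+00  3.14235548e-04
  1.30776339e+00 -6.41463496e-01]
[[1.0, 0.001, 0.001, 0.488], [-0.002, 0.965, 0.263, -0.269], [-0.0, -0.263, 0.965, 0.418], [0.0, 0.0, 0.0, 1.0]]
```

View pics/w9.png

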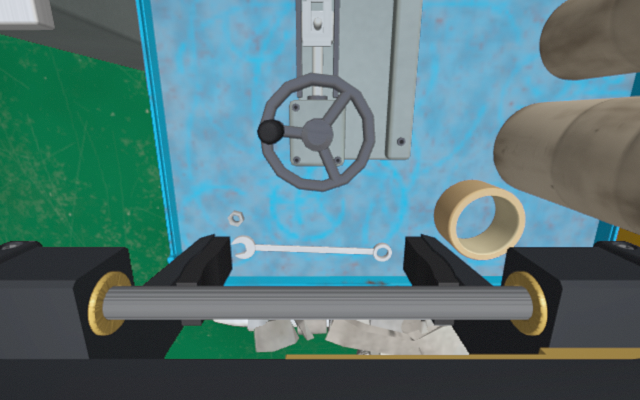

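```bash
python3 - <<'E'
from h import *
import pickle
d=pickle.load(open('d9.pkl','rb'));im=d['image'].astype(int)
g=im.max(-1);s=g-im.min(-1)
m=((g<115)&(s<30)).astype('uint8');m[:60]=0;m[200:]=0;m[:,:250]=0;m[:,385:]=0
n,l,st,c=cv2.connectedComponentsWithStats(m);i=1+st[1:,4].argmax();print(st[i])
cs,_=cv2.findContours((l==i).astype('uint8'),cv2.RETR_EXTERNAL,cv2.CHAIN_APPROX_NONE)
h=cv2.convexHull(max(cs,key=cv2.contourArea))[:,0]
P=np.array([onz(d,u,v,.10)[:2] for u,v in h])
A=np.c_[2*P,np.ones(len(P))]
w=np.ones(len(P),bool)
for _ in range(4):
    x=np.linalg.lstsq(A[w],(P[w]**2).sum(1),rcond=None)[0];r=np.sqrt(x[2]+x[:2]@x[:2]);e=abs(np.hypot(*(P-x[:2]).T)-r);w=e<.002
print('ring',x[:2],r,w.sum(),len(w))
b=(g<50).astype('uint8');b[:100]=0;b[160:]=0;b[:,:250]=0;b[:,290:]=0
mm=cv2.moments(b,True);print('handle px',mm['m10']/mm['m00'],mm['m01']/mm['m00'],mm['m00'],onz(d,mm['m10']/mm['m00'],mm['m01']/mm['m00'],.148))
print('hub',onz(d,318,134,.11))
print('pins',onz(d,318,26,.065))
cv2.imwrite('pics/w9c.png',cv2.resize(d['image'][0:200,250:385,::-1],None,fx=3,fy=3,interpolation=cv2.INTER_CUBIC))
E
```

```text
[ 258   73  117  118 3417]
ring [ 0.48693385 -0.28676629] 0.057596756982466614 35 36
handle px 272.5101214574899 131.23076923076923 247.0 [ 0.44957563 -0.28120278  0.148     ]
hub [ 0.48831337 -0.28567962  0.11      ]
pins [ 0.48850238 -0.18006846  0.065     ]
```

View pics/w9c.png

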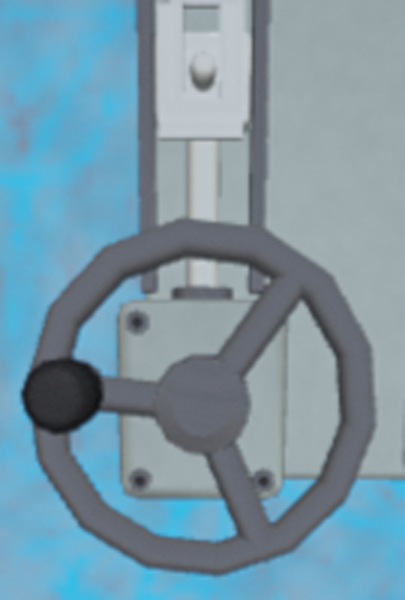

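```bash
python3 - <<'E'
from h import *
import pickle
d=pickle.load(open('d9.pkl','rb'))
print('s3',onz(d,400.5,142,.049),'hub',onz(d,317.3,134.3,.11),'h',onz(d,270.7,132.3,.149), 'tpin',onz(d,317.5,22,.065))
for n,(a,b,c,e) in {'side':(130,180,315,365),'scene':(165,225,370,425)}.items():
    s=ctrl.read_camera(n);pickle.dump(s,open('d9%s.pkl'%n,'wb'))
    cv2.imwrite('pics/9%s.png'%n,cv2.resize(s['image'][a:b,c:e,::-1],None,fx=10,fy=10,interpolation=cv2.INTER_CUBIC))
E
```

```text
s3 [ 0.58510473 -0.29839903  0.049     ] hub [ 0.48763286 -0.28596417  0.11      ] h [ 0.44814787 -0.28203897  0.149     ] tpin [ 0.48799597 -0.17640356  0.065     ]
```

View pics/9side.png

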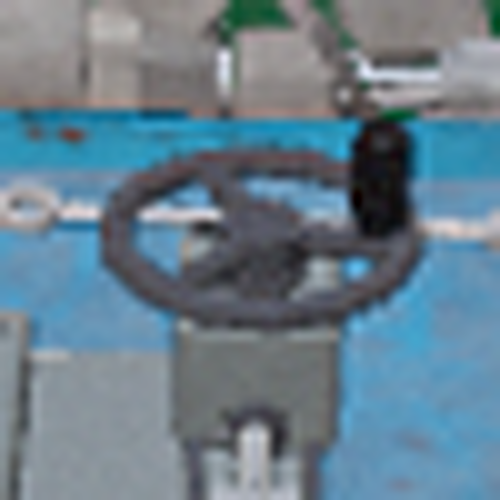

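View pics/9scene.png

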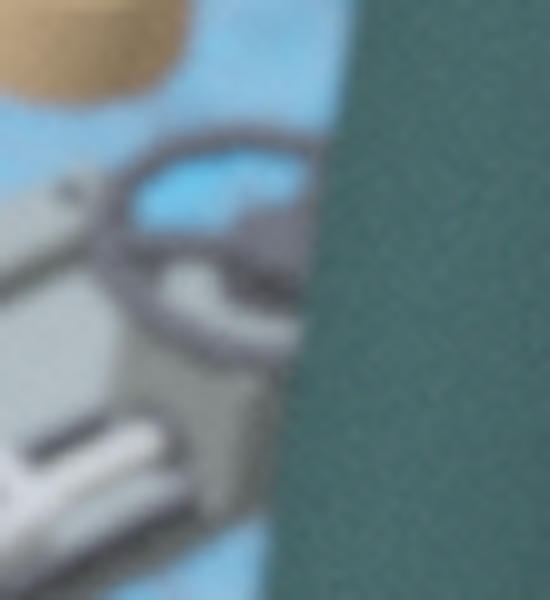

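Call:
{"op": "drive_tool", "data": {
  "increments": [
    [[-2, 2.5, -2], [0, 0, 0], -1],
    [[-4.3, 5.35, -5], [0, 0, 0], -1],
    [[-4.3, 5.35, -9], [0, 0, 0], -1],
    [[-4.3, 5.35, -10], [0, 0, 0], -1],
    [[-4.3, 5.35, -10], [0, 0, 0], -1],
    [[-4.3, 5.35, -10], [0, 0, 0], -1],
    [[-4.3, 5.35, -10], [0, 0, 0], -1]
  ]
}}

```text
t: 12.4
eef_pos: [0.4477, -0.2848, 0.1891]
orientation: [0.959, 1.567, -0.616]
force: [0.1, 0.2, 0.4]
finger_gap: 0.0882
```

```bash
python3 - <<'E'
from h import *
import pickle
s=pickle.load(open('d9side.pkl','rb'));print('h',onz(s,353,143.7,.149),'hub',onz(s,341.5,151,.11))
o=ctrl.get_obs();print(o['eef_pos'],o['dq'].round(3),o['force'])
d=cam('wrist','w10.png');pickle.dump(d,open('d10.pkl','wb'))
print(proj(d,o['eef_pos']),proj(d,[.4458,-.282,.149]))
s=cam('side');cv2.imwrite('pics/s10.png',cv2.resize(s['image'][110:190,300:380,::-1],None,fx=7,fy=7,interpolation=cv2.INTER_CUBIC))
print(proj(s,o['eef_pos']))
E
```

```text
h [ 0.44695079 -0.27268448  0.149     ] hub [ 0.48601004 -0.28647324  0.11      ]
[ 0.44766497 -0.28480389  0.18910702] [-0.002 -0.002  0.002  0.    -0.002 -0.001] [0.10384936 0.15723538 0.40586955]
(np.float64(320.69441893437636), np.float64(265.0659940021594)) (np.float64(316.5602181579208), np.float64(228.85203294225457))
(np.float64(353.23655661698615), np.float64(131.81280665316515))
```

View pics/w10.png

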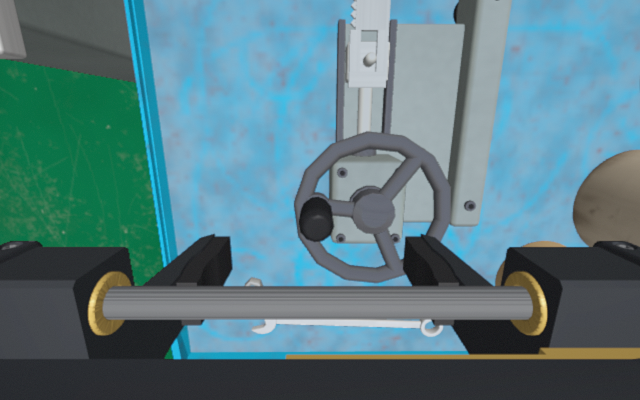

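View pics/s10.png

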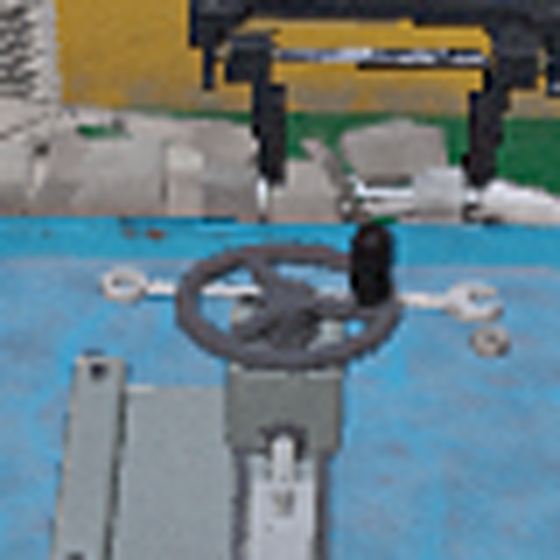

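The handle top (316,228) is where it was predicted, and the fingers straddle it. Next: go down and close gently.

Call:
{"op": "drive_tool", "data": {
  "increments": [
    [[-0.2, 0.2, -2], [0, 0, 0], -1],
    [[-0.2, 0.2, -4], [0, 0, 0], -1],
    [[-0.2, 0.2, -5.7], [0, 0, 0], -1],
    [[-0.2, 0.2, -5.7], [0, 0, 0], 0],
    [[-0.2, 0.2, -5.7], [0, 0, 0], 1],
    [[-0.2, 0.2, -5.7], [0, 0, 0], 1],
    [[-0.2, 0.2, -5.7], [0, 0, 0], 1],
    [[-0.2, 0.2, -5.7], [0, 0, 0], 1]
  ],
  "grip_force": 12
}}

```text
t: 13.3
eef_pos: [0.4445, -0.2819, 0.1307]
orientation: [0.968, 1.569, -0.606]
force: [-0.2, 0.7, 0.0]
finger_gap: 0.0502
```

Call:
{"op": "drive_tool", "data": {
  "increments": [
    [[0, 0, 0], [0, 0, 0], 1],
    [[0, 0, 0], [0, 0, 0], 1],
    [[0, 0, 0], [0, 0, 0], 1],
    [[0, 0, 0], [0, 0, 0], 1]
  ]
}}

```text
t: 13.7
eef_pos: [0.4468, -0.282, 0.1301]
orientation: [1.354, 1.564, -0.222]
force: [9.2, -1.1, -4.3]
finger_gap: 0.0215
```

```bash
python3 - <<'E'
from h import *
d=cam('wrist','w11.png')
s=cam('side');cv2.imwrite('pics/s11.png',cv2.resize(s['image'][110:190,300:380,::-1],None,fx=7,fy=7,interpolation=cv2.INTER_CUBIC))
o=ctrl.get_obs();print(o['eef_pos'],o['dq'].round(3),o['force'],o['ft_torque'],o['finger_gap'],o['q'])
E
```

```text
[ 0.44678724 -0.2819946   0.13006978] [ 0.001  0.002 -0.002 -0.001  0.001  0.001] [ 8.14425175 -0.10330841 -5.89113955] [-0.13906377 -1.42512746 -0.01305157] 0.02150679293497425 [-0.61163453  0.09540163  2.04207151  0.00283064  0.99800536 -0.60883556]
```

View pics/w11.png

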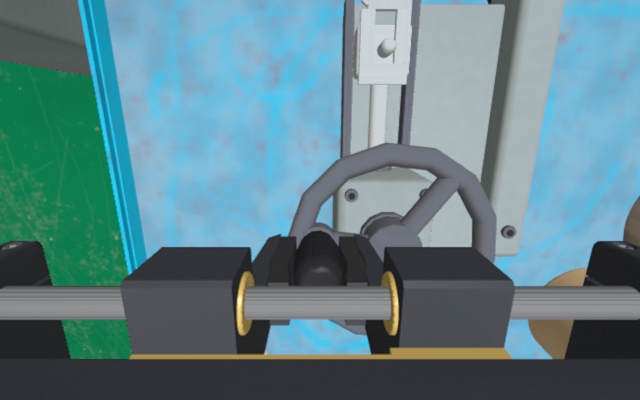

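View pics/s11.png

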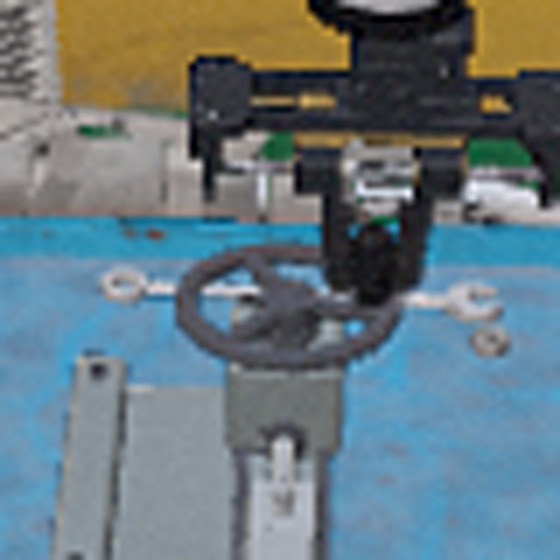

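Handle gripped. The x offset load is 8 N, so the arm gives about 3.5 N/mm. The axis works out at about (0.4886, −0.286), with θ0≈0.1. Next, the increments along the circle.

```bash
cat >> h.py <<'E'
AX=np.array([.4886,-.286])
def p(t): return AX+.042*np.array([-np.cos(t),np.sin(t)])
def tab(a,st,n=8):
    print(a,[[round(x,2) for x in (p(a+st*(i+1))-p(a))*100] for i in range(n)],'end',a+st*n)
def st():
    o=ctrl.get_obs();e=o['eef_pos'];v=e[:2]-AX;t=np.arctan2(v[1],-v[0])%(2*np.pi);F=o['force']
    print('t',round(o['t'],2),'theta',round(t,3),'r',round(np.hypot(*v)*1000,1),'Ft',round(-F[:2]@[np.sin(t),np.cos(t)],2),'Frad',round(F[:2]@[-np.cos(t),np.sin(t)],2),'Fz',round(F[2],1),'z',e[2].round(4),'gap',round(o['finger_gap'],4),'q',o['q'].round(2))
E
python3 - <<'E'
from h import *
st()
for i in range(5): tab(.1+.64*i,.08)
for i in range(8): tab(3.3+.32*i,.04)
E
```

```text
t 13.8 theta 0.096 r 42.0 Ft -0.67 Frad -8.12 Fz -5.9 z 0.1301 gap 0.0215 q [-0.61  0.1   2.04  0.    1.   -0.61]
0.1 [[np.float64(0.05), np.float64(0.33)], [np.float64(0.12), np.float64(0.66)], [np.float64(0.22), np.float64(0.98)], [np.float64(0.34), np.float64(1.29)], [np.float64(0.49), np.float64(1.59)], [np.float64(0.67), np.float64(1.88)], [np.float64(0.86), np.float64(2.16)], [np.float64(1.08), np.float64(2.41)]] end 0.74
0.74 [[np.float64(0.24), np.float64(0.24)], [np.float64(0.49), np.float64(0.46)], [np.float64(0.76), np.float64(0.66)], [np.float64(1.05), np.float64(0.83)], [np.float64(1.35), np.float64(0.98)], [np.float64(1.66), np.float64(1.11)], [np.float64(1.98), np.float64(1.21)], [np.float64(2.31), np.float64(1.29)]] end 1.38
1.3800000000000001 [[np.float64(0.33), np.float64(0.05)], [np.float64(0.67), np.float64(0.07)], [np.float64(1.0), np.float64(0.07)], [np.float64(1.34), np.float64(0.04)], [np.float64(1.67), np.float64(-0.02)], [np.float64(1.99), np.float64(-0.1)], [np.float64(2.31), np.float64(-0.21)], [np.float64(2.62), np.float64(-0.34)]] end 2.02
2.02 [[np.floa
[... 2646 characters left out ...]
1.26), np.float64(0.46)]] end 5.220000000000001
5.22 [[np.float64(-0.15), np.float64(0.08)], [np.float64(-0.29), np.float64(0.17)], [np.float64(-0.42), np.float64(0.27)], [np.float64(-0.56), np.float64(0.37)], [np.float64(-0.69), np.float64(0.48)], [np.float64(-0.81), np.float64(0.59)], [np.float64(-0.93), np.float64(0.71)], [np.float64(-1.05), np.float64(0.83)]] end 5.54
5.54 [[np.float64(-0.11), np.float64(0.13)], [np.float64(-0.22), np.float64(0.26)], [np.float64(-0.32), np.float64(0.39)], [np.float64(-0.41), np.float64(0.53)], [np.float64(-0.5), np.float64(0.67)], [np.float64(-0.59), np.float64(0.82)], [np.float64(-0.66), np.float64(0.97)], [np.float64(-0.74), np.float64(1.12)]] end 5.86
```

Call:
{"op": "drive_tool", "data": {
  "increments": [
    [[0.2, 0, 0.1], [0, 0, 0], 1],
    [[0.2, 0, 0.1], [0, 0, 0], 1],
    [[0.2, 0, 0.1], [0, 0, 0], 1],
    [[0.2, 0, 0.1], [0, 0, 0], 1]
  ],
  "grip_force": 40
}}

```text
t: 14.2
eef_pos: [0.4469, -0.2819, 0.1301]
orientation: [1.099, 1.568, -0.476]
force: [5.1, -2.2, -6.9]
finger_gap: 0.0202
```

```bash
python3 -c "
from h import *
st()"
```

```text
t 14.2 theta 0.097 r 41.9 Ft 1.71 Frad -5.28 Fz -6.9 z 0.1301 gap 0.0202 q [-0.61  0.1   2.04  0.    1.   -0.61]
```

Call:
{"op": "drive_tool", "data": {
  "increments": [
    [[0.3, 0, -0.3], [0, 0, 0], 1],
    [[0.3, 0.15, -0.4], [0, 0, 0], 1],
    [[0.35, 0.33, -0.4], [0, 0, 0], 1],
    [[0.42, 0.66, -0.4], [0, 0, 0], 1],
    [[0.52, 0.98, -0.4], [0, 0, 0], 1],
    [[0.64, 1.29, -0.4], [0, 0, 0], 1]
  ]
}}

```text
t: 14.8
eef_pos: [0.4503, -0.2705, 0.1297]
orientation: [-0.925, 1.565, -2.498]
force: [-14.8, -2.7, 20.2]
finger_gap: 0.0205
```

```bash
python3 -c "
from h import *
st()"
```

```text
t 14.8 theta 0.384 r 41.3 Ft 8.05 Frad 12.73 Fz 20.2 z 0.1297 gap 0.0205 q [-0.59  0.1   2.04 -0.01  1.01 -0.58]
```

```bash
python3 - <<'E'
from h import *
def tab(a,st,n=8,off=(0,0)):
    print(a,[[round(float(x),2) for x in (p(a+st*(i+1))-p(a))*100+np.array(off)] for i in range(n)],'end',a+st*n)
tab(.42,.08,8,(-.2,0))
E
```

```text
0.42 [[-0.05, 0.3], [0.12, 0.59], [0.32, 0.86], [0.53, 1.12], [0.77, 1.36], [1.02, 1.58], [1.3, 1.78], [1.58, 1.95]] end 1.06
```

Call:
{"op": "drive_tool", "data": {
  "increments": [
    [[-0.05, 0.3, 0.15], [0, 0, 0], 1],
    [[0.12, 0.59, 0.28], [0, 0, 0], 1],
    [[0.32, 0.86, 0.28], [0, 0, 0], 1],
    [[0.53, 1.12, 0.28], [0, 0, 0], 1],
    [[0.77, 1.36, 0.28], [0, 0, 0], 1],
    [[1.02, 1.58, 0.28], [0, 0, 0], 1]
  ]
}}

```text
t: 15.4
eef_pos: [0.4618, -0.2546, 0.13]
orientation: [-0.46, 1.567, -2.034]
force: [-3.3, -6.9, 2.4]
finger_gap: 0.0209
```

```bash
python3 -c "
from h import *
st()"
```

```text
t 15.4 theta 0.864 r 41.3 Ft 7.02 Frad -3.13 Fz 2.4 z 0.13 gap 0.0209 q [-0.55  0.1   2.04 -0.    1.   -0.54]
```

```bash
python3 - <<'E'
from h import *
def tab(a,st,n=8,off=(0,0)):
    print(round(a,2),[[round(float(x),2) for x in (p(a+st*(i+1))-p(a))*100+np.array(off)] for i in range(n)],'end',a+st*n)
for i in range(4):tab(.9+.64*i,.08,8)
E
```

```text
0.9 [[0.27, 0.2], [0.56, 0.37], [0.86, 0.53], [1.17, 0.65], [1.49, 0.76], [1.81, 0.83], [2.15, 0.88], [2.48, 0.91]] end 1.54
1.54 [[0.34, -0.0], [0.67, -0.03], [1.0, -0.09], [1.33, -0.17], [1.64, -0.28], [1.95, -0.41], [2.25, -0.57], [2.53, -0.75]] end 2.18
2.18 [[0.27, -0.2], [0.52, -0.43], [0.75, -0.67], [0.96, -0.93], [1.15, -1.21], [1.32, -1.5], [1.46, -1.8], [1.58, -2.12]] end 2.8200000000000003
2.82 [[0.09, -0.32], [0.16, -0.65], [0.2, -0.99], [0.22, -1.32], [0.2, -1.66], [0.16, -1.99], [0.1, -2.32], [0.0, -2.64]] end 3.46
```

Call:
{"op": "drive_tool", "data": {
  "increments": [
    [[0.27, 0.2, 0], [0, 0, 0], 1],
    [[0.56, 0.37, 0], [0, 0, 0], 1],
    [[0.86, 0.53, 0], [0, 0, 0], 1],
    [[1.17, 0.65, 0], [0, 0, 0], 1],
    [[1.49, 0.76, 0], [0, 0, 0], 1],
    [[1.81, 0.83, 0], [0, 0, 0], 1],
    [[2.15, 0.88, 0], [0, 0, 0], 1],
    [[2.48, 0.91, 0], [0, 0, 0], 1]
  ]
}}

```text
t: 16.2
eef_pos: [0.4857, -0.2449, 0.1299]
orientation: [-1.115, 1.566, -2.689]
force: [-7.1, -3.3, 5.7]
finger_gap: 0.0204
```

```bash
python3 -c "
from h import *
st()"
```

```text
t 16.2 theta 1.5 r 41.2 Ft 7.32 Frad -2.82 Fz 5.7 z 0.1299 gap 0.0204 q [-0.51  0.13  2.   -0.    1.01 -0.51]
```

Call:
{"op": "drive_tool", "data": {
  "increments": [
    [[0.34, 0.0, 0.05], [0, 0, 0], 1],
    [[0.67, -0.05, 0.05], [0, 0, 0], 1],
    [[1.0, -0.12, 0.05], [0, 0, 0], 1],
    [[1.33, -0.2, 0.05], [0, 0, 0], 1],
    [[1.64, -0.31, 0.05], [0, 0, 0], 1],
    [[1.95, -0.45, 0.05], [0, 0, 0], 1],
    [[2.25, -0.6, 0.05], [0, 0, 0], 1],
    [[2.53, -0.78, 0.05], [0, 0, 0], 1]
  ]
}}

```text
t: 17.0
eef_pos: [0.5103, -0.2508, 0.1299]
orientation: [-1.91, 1.565, 2.799]
force: [-7.1, 2.5, 6.2]
finger_gap: 0.0213
```

```bash
python3 -c "
from h import *
st()"
```

```text
t 17.0 theta 2.123 r 41.4 Ft 7.36 Frad -1.6 Fz 6.2 z 0.1299 gap 0.0213 q [-0.5   0.18  1.95 -0.    1.02 -0.5 ]
```

Call:
{"op": "drive_tool", "data": {
  "increments": [
    [[0.27, -0.2, 0], [0, 0, 0], 1],
    [[0.52, -0.43, 0], [0, 0, 0], 1],
    [[0.75, -0.67, 0], [0, 0, 0], 1],
    [[0.96, -0.93, 0], [0, 0, 0], 1]
  ]
}}

```text
t: 17.4
eef_pos: [0.5204, -0.2593, 0.1299]
orientation: [-2.197, 1.565, 2.512]
force: [-6.2, 4.8, 6.8]
finger_gap: 0.0209
```

```bash
python3 -c "
from h import *
st()
def tab(a,st,n=8,off=(0,0)):
    print(round(a,2),[[round(float(x),2) for x in (p(a+st*(i+1))-p(a))*100+np.array(off)] for i in range(n)],'end',a+st*n)
for i in range(8):tab(2.5+.32*i,.04)
"
```

```text
t 17.4 theta 2.442 r 41.5 Ft 7.64 Frad -1.63 Fz 6.8 z 0.1299 gap 0.0209 q [-0.51  0.2   1.92  0.    1.03 -0.5 ]
2.5 [[0.1, -0.14], [0.19, -0.28], [0.28, -0.42], [0.36, -0.57], [0.43, -0.72], [0.5, -0.87], [0.56, -1.03], [0.62, -1.19]] end 2.82
2.82 [[0.05, -0.16], [0.09, -0.32], [0.13, -0.49], [0.16, -0.65], [0.18, -0.82], [0.2, -0.99], [0.21, -1.15], [0.22, -1.32]] end 3.1399999999999997
3.14 [[-0.0, -0.17], [-0.01, -0.34], [-0.03, -0.5], [-0.05, -0.67], [-0.08, -0.83], [-0.12, -1.0], [-0.16, -1.16], [-0.21, -1.32]] end 3.46
3.46 [[-0.06, -0.16], [-0.12, -0.31], [-0.19, -0.47], [-0.26, -0.62], [-0.34, -0.77], [-0.43, -0.91], [-0.52, -1.05], [-0.62, -1.19]] end 3.78
3.78 [[-0.1, -0.13], [-0.21, -0.26], [-0.32, -0.39], [-0.44, -0.51], [-0.56, -0.62], [-0.69, -0.73], [-0.82, -0.83], [-0.96, -0.93]] end 4.1000000000000005
4.1 [[-0.14, -0.09], [-0.28, -0.18], [-0.43, -0.26], [-0.58, -0.34], [-0.73, -0.41], [-0.89, -0.48], [-1.04, -0.53], [-1.2, -0.58]] end 4.42
4.42 [[-0.16, -0.05], [-0.33, -0.08], [-0.49, -0.12], [-0.66, -0.14], [-0.82, -0.16], [-0.99, -0.17], [-1.16, -0.18], [-1.33, -0.18]] end 4.74
4.74 [[-0.17, 0.01], [-0.34, 0.02], [-0.5, 0.04], [-0.67, 0.07], [-0.83, 0.11], [-0.99, 0.15], [-1.16, 0.2], [-1.31, 0.25]] end 5.0600000000000005
```

Call:
{"op": "drive_tool", "data": {
  "increments": [
    [[0.1, -0.14, 0.05], [0, 0, 0], 1],
    [[0.19, -0.28, 0.05], [0, 0, 0], 1],
    [[0.28, -0.42, 0.05], [0, 0, 0], 1],
    [[0.36, -0.57, 0.05], [0, 0, 0], 1],
    [[0.43, -0.72, 0.05], [0, 0, 0], 1],
    [[0.5, -0.87, 0.05], [0, 0, 0], 1],
    [[0.56, -1.03, 0.05], [0, 0, 0], 1],
    [[0.62, -1.19, 0.05], [0, 0, 0], 1]
  ]
}}

```text
t: 18.2
eef_pos: [0.5273, -0.2703, 0.13]
orientation: [-2.533, 1.565, 2.176]
force: [-2.1, 6.4, 3.8]
finger_gap: 0.0207
```

```bash
python3 -c "
from h import *
st()"
```

```text
t 18.2 theta 2.755 r 41.7 Ft 6.69 Frad 0.43 Fz 3.8 z 0.13 gap 0.0207 q [-0.52  0.22  1.9   0.    1.03 -0.51]
```

Call:
{"op": "drive_tool", "data": {
  "increments": [
    [[0.05, -0.16, 0.05], [0, 0, 0], 1],
    [[0.09, -0.32, 0.05], [0, 0, 0], 1],
    [[0.13, -0.49, 0.05], [0, 0, 0], 1],
    [[0.16, -0.65, 0.05], [0, 0, 0], 1],
    [[0.18, -0.82, 0.05], [0, 0, 0], 1],
    [[0.2, -0.99, 0.05], [0, 0, 0], 1],
    [[0.21, -1.15, 0.05], [0, 0, 0], 1],
    [[0.22, -1.32, 0.05], [0, 0, 0], 1]
  ]
}}

```text
t: 19.0
eef_pos: [0.5305, -0.2831, 0.13]
orientation: [-2.912, 1.565, 1.796]
force: [2.1, 7.6, 0.1]
finger_gap: 0.0207
```

```bash
python3 -c "
from h import *
st()"
```

```text
t 19.0 theta 3.072 r 42.0 Ft 7.42 Frad 2.65 Fz 0.1 z 0.13 gap 0.0207 q [-0.53  0.23  1.88  0.    1.03 -0.53]
```

Call:
{"op": "drive_tool", "data": {
  "increments": [
    [[0.02, -0.17, 0], [0, 0, 0], 1],
    [[0.03, -0.34, 0], [0, 0, 0], 1],
    [[0.02, -0.5, 0], [0, 0, 0], 1],
    [[0.0, -0.67, 0], [0, 0, 0], 1],
    [[-0.03, -0.83, 0], [0, 0, 0], 1],
    [[-0.07, -1.0, 0], [0, 0, 0], 1],
    [[-0.11, -1.16, 0], [0, 0, 0], 1],
    [[-0.16, -1.32, 0], [0, 0, 0], 1]
  ]
}}

```text
t: 19.8
eef_pos: [0.5296, -0.2966, 0.13]
orientation: [3.089, 1.566, 1.514]
force: [4.4, 6.7, -2.1]
finger_gap: 0.0209
```

```bash
python3 -c "
from h import *
st()"
```

```text
t 19.8 theta 3.395 r 42.3 Ft 7.57 Frad 2.63 Fz -2.1 z 0.13 gap 0.0209 q [-0.55  0.24  1.87  0.    1.03 -0.55]
```

Call:
{"op": "drive_tool", "data": {
  "increments": [
    [[-0.06, -0.16, -0.03], [0, 0, 0], 1],
    [[-0.12, -0.33, -0.03], [0, 0, 0], 1],
    [[-0.18, -0.49, -0.03], [0, 0, 0], 1],
    [[-0.25, -0.65, -0.03], [0, 0, 0], 1],
    [[-0.32, -0.8, -0.03], [0, 0, 0], 1],
    [[-0.41, -0.95, -0.03], [0, 0, 0], 1],
    [[-0.5, -1.09, -0.03], [0, 0, 0], 1],
    [[-0.6, -1.23, -0.03], [0, 0, 0], 1]
  ]
}}

```text
t: 20.6
eef_pos: [0.5242, -0.3094, 0.1301]
orientation: [2.669, 1.567, 1.094]
force: [5.7, 5.6, -1.7]
finger_gap: 0.021
```

```bash
python3 -c "
from h import *
st()"
```

```text
t 20.6 theta 3.722 r 42.6 Ft 7.77 Frad 1.69 Fz -1.7 z 0.1301 gap 0.021 q [-0.58  0.24  1.87  0.    1.03 -0.57]
```

Call:
{"op": "drive_tool", "data": {
  "increments": [
    [[-0.1, -0.14, 0], [0, 0, 0], 1],
    [[-0.2, -0.27, 0], [0, 0, 0], 1],
    [[-0.31, -0.41, 0], [0, 0, 0], 1],
    [[-0.43, -0.53, 0], [0, 0, 0], 1],
    [[-0.55, -0.65, 0], [0, 0, 0], 1],
    [[-0.68, -0.76, 0], [0, 0, 0], 1],
    [[-0.81, -0.86, 0], [0, 0, 0], 1],
    [[-0.95, -0.96, 0], [0, 0, 0], 1]
  ]
}}

```text
t: 21.4
eef_pos: [0.5155, -0.3193, 0.1301]
orientation: [2.224, 1.566, 0.649]
force: [8.2, 4.2, -4.0]
finger_gap: 0.021
```

```bash
python3 -c "
from h import *
st()"
```

```text
t 21.4 theta 4.033 r 42.8 Ft 8.99 Frad 1.85 Fz -4.0 z 0.1301 gap 0.021 q [-0.6   0.24  1.87  0.    1.03 -0.6 ]
```

Call:
{"op": "drive_tool", "data": {
  "increments": [
    [[-0.14, -0.09, 0], [0, 0, 0], 1],
    [[-0.28, -0.18, 0], [0, 0, 0], 1],
    [[-0.43, -0.27, 0], [0, 0, 0], 1],
    [[-0.58, -0.35, 0], [0, 0, 0], 1]
  ]
}}

```text
t: 21.8
eef_pos: [0.5101, -0.3231, 0.1301]
orientation: [1.993, 1.566, 0.418]
force: [10.0, 4.0, -6.1]
finger_gap: 0.0211
```

```bash
python3 -c "
from h import *
st()"
```

```text
t 21.8 theta 4.187 r 42.8 Ft 10.61 Frad 1.58 Fz -6.1 z 0.1301 gap 0.0211 q [-0.61  0.23  1.88  0.    1.03 -0.61]
```

Call:
{"op": "drive_tool", "data": {
  "increments": [
    [[-0.15, -0.07, 0], [0, 0, 0], 1],
    [[-0.31, -0.14, 0], [0, 0, 0], 1],
    [[-0.47, -0.2, 0], [0, 0, 0], 1],
    [[-0.62, -0.25, 0], [0, 0, 0], 1]
  ]
}}

```text
t: 22.2
eef_pos: [0.5043, -0.3259, 0.1301]
orientation: [1.81, 1.565, 0.235]
force: [10.6, 2.4, -7.6]
finger_gap: 0.0207
```

```bash
python3 -c "
from h import *
st()"
```

```text
t 22.2 theta 4.339 r 42.9 Ft 10.75 Frad 1.67 Fz -7.6 z 0.1301 gap 0.0207 q [-0.62  0.23  1.89  0.    1.02 -0.62]
```

Call:
{"op": "drive_tool", "data": {
  "increments": [
    [[-0.16, -0.05, 0], [0, 0, 0], 1],
    [[-0.32, -0.09, 0], [0, 0, 0], 1]
  ]
}}

```text
t: 22.4
eef_pos: [0.5012, -0.327, 0.1301]
orientation: [1.723, 1.565, 0.148]
force: [10.8, 2.5, -8.3]
finger_gap: 0.0209
```

```bash
python3 -c "
from h import *
st()"
```

```text
t 22.4 theta 4.413 r 42.9 Ft 11.07 Frad 0.84 Fz -8.3 z 0.1301 gap 0.0209 q [-0.62  0.22  1.89  0.    1.02 -0.62]
```

Call:
{"op": "drive_tool", "data": {
  "increments": [
    [[-0.16, -0.03, 0], [0, 0, 0], 1],
    [[-0.33, -0.05, 0], [0, 0, 0], 1]
  ]
}}

```text
t: 22.6
eef_pos: [0.4981, -0.3278, 0.1301]
orientation: [1.607, 1.565, 0.032]
force: [12.0, 1.6, -8.9]
finger_gap: 0.0208
```

```bash
python3 -c "
from h import *
st()"
```

```text
t 22.6 theta 4.488 r 42.9 Ft 12.09 Frad 1.11 Fz -8.9 z 0.1301 gap 0.0208 q [-0.63  0.22  1.9   0.    1.02 -0.62]
```

Ft is 12.1 N, against a slack reading of about 7.3 N, so about 4.8 N over slack. I'll take the arm's load off the handle before opening.

Call:
{"op": "drive_tool", "data": {
  "increments": [
    [[0.15, 0.03, -0.05], [0, 0, 0], 1],
    [[0.28, 0.05, -0.1], [0, 0, 0], 1],
    [[0.28, 0.05, -0.1], [0, 0, 0], 1]
  ]
}}

```text
t: 22.9
eef_pos: [0.4982, -0.3279, 0.13]
orientation: [1.558, 1.571, -0.016]
force: [2.7, 1.7, 1.4]
finger_gap: 0.0208
```

```bash
python3 -c "
from h import *
st()"
```

```text
t 22.9 theta 4.488 r 42.9 Ft 3.01 Frad -1.1 Fz 1.4 z 0.13 gap 0.0208 q [-0.62  0.22  1.89  0.    1.02 -0.62]
```

Call:
{"op": "drive_tool", "data": {
  "increments": [
    [[0.07, 0, 0], [0, 0, 0], 1],
    [[0.07, 0, 0], [0, 0, 0], -1],
    [[0.07, 0, 0], [0, 0, 0], -1],
    [[0.07, 0, 0], [0, 0, 0], -1],
    [[0.07, 0, 0], [0, 0, 0], -1],
    [[0.07, 0, 0], [0, 0, 0], -1],
    [[0.07, 0, 2], [0, 0, 0], -1],
    [[0.07, 0, 6], [0, 0, 0], -1]
  ]
}}

```text
t: 23.7
eef_pos: [0.496, -0.3261, 0.1861]
orientation: [-2.185, 1.562, 2.523]
force: [0.8, 0.3, -0.1]
finger_gap: 0.0745
```

Call:
{"op": "drive_tool", "data": {
  "increments": [
    [[0, 0, 5], [0, 0, 0], -1],
    [[0, 0, 10], [0, 0, 0], -1],
    [[0, -3, 12], [0, 0, 0], -1],
    [[0, -3, 12], [0, 0, 0], -1],
    [[0, -3, 12], [0, 0, 0], -1]
  ]
}}

```text
t: 24.2
eef_pos: [0.4985, -0.3582, 0.3099]
orientation: [1.501, 1.57, -0.075]
force: [-0.4, 0.5, -0.2]
finger_gap: 0.0882
```

```bash
python3 - <<'E'
from h import *
import pickle
o=ctrl.get_obs();print(o['eef_pos'],o['dq'].round(3),o['force'],o['t'])
d=cam('wrist','w12.png');pickle.dump(d,open('d12.pkl','wb'))
s=cam('side');cv2.imwrite('pics/s12.png',cv2.resize(s['image'][130:310,270:400,::-1],None,fx=3.3,fy=3.3,interpolation=cv2.INTER_CUBIC))
E
```

```text
[ 0.49845528 -0.35817935  0.30987849] [0.012 0.016 0.051 0.006 0.003 0.001] [-0.36137288  0.45712005 -0.22784422] 24.2
```

View pics/w12.png

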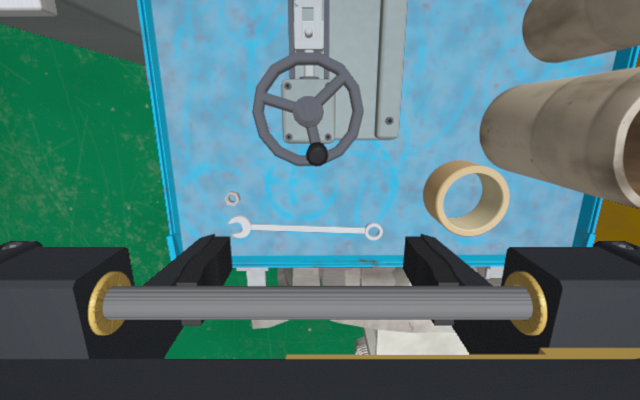

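View pics/s12.png

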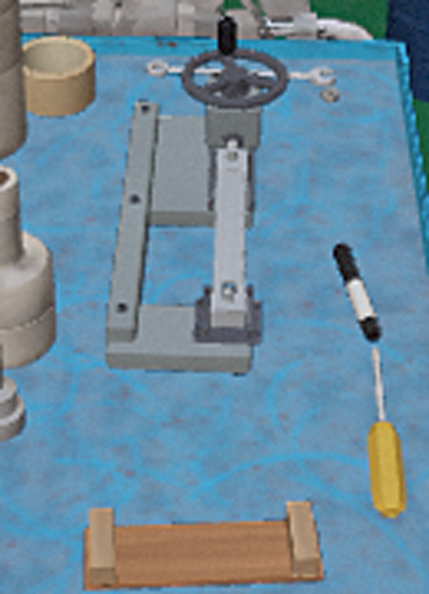

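The wheel stayed where I left it: handle at (317,153) beside the hub at (309,111), θ≈4.5. The tension pin is at the outer end of its slot, the blade lies seated, and the other things haven't moved. Handing in.

```bash
python3 -c "
from h import *
print(ctrl.hand_in())"
```

```text
the job is handed in; nothing more can be done
None
```

The blade is laid flat over both pins with its teeth away from the back beam, the wheel is wound to about 12 N at the handle, and the job is handed in at about 24 s. `hand_in` reports no verdict, so the result is not confirmed.

- **Blade:** I lifted it off the rest by its middle, turned it and lowered it over both pins. In the last pictures it lies seated, with the tension pin at the outer end of its slot.
- **Wheel:** I gripped the handle and wound clockwise to about 4.49 rad. The push read about 7.3 N while slack and started growing at about 3.8 rad. The last reading was 12.1 N, about 4.8 N over slack; single readings scatter by about 0.5 N.
- **Release:** I took the arm's load off the handle before opening. The wheel angle did not change, and the last picture shows the handle still near 4.5 rad with the gripper clear.
- **Other things:** in the last views the nut, marker, driver and spanner look unmoved. I judged this by eye, not by measurement, and the plug gauge was only partly in view.
- **Checks that disagreed:** some early measurements of the bow were a few millimetres off because the arm was still settling. I repeated them with the arm at rest before using them. I never measured the force at the tension pin itself; I relied on the push felt at the handle.

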